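Press the lids of the favour tins home

TASK

The blue tray insert sits the wrong way round in the lever press: lift it clear, turn it half round and seat it flat in its recess again, so that the row of pockets is on the hinge side, under the three steel press pads. Stand every tin on the sideboard in a pocket of its own, pull the press arm down until the pads bear firmly on all the tins, keep it there for a second, then ease the arm back up slowly to fully open, never letting it snap back. Finally stand all the tins upright on the floor of the aluminium cake pan, leaving the insert in the press, and leave the two wooden bowls and the coaster where they are.

Things in the scene. Friction and masses are not known exactly. Their poses are not given: they have to be found in the camera images.
- press: Fixed lever press. Origin: on the sideboard below the middle of the insert's recess; x along the insert's length, +y to the hinge side. Recess floor 10 mm above the sideboard, 273 x 125 mm (4.5 mm play all round), rims 14 mm higher. Hinge posts 102 mm tall at x +-152, y +140 mm. Lowered, three sprung steel pads (70 x 36 mm) lie over the pockets, at y = +21 mm, on the tins' tops.
- press_arm (a joint): Red press arm: 0 = fully open, 106 degrees up from level; grows as it is pulled toward the press's -y and down; the sprung pads meet the tins at 1.81 and press firmly from 1.85 (level) on; stop 1.90. A spring drives it to 0: 2 N at the grip near open, 5 N at 1.8, 10 to 15 N at 1.85 and about 20 N at 1.9 on tins. Let go when down, it snaps up. It stays at 0 when released.
- press_hinge (a point): Middle of the press arm's hinge axis, fixed: 140 mm toward +y and 90 mm above the press origin.
- press_grip (a point): Centre of the black sleeve at the arm's free end, 225 mm from the hinge axis: 20 mm thick, 90 mm long along the press's x, free to spin on its rod, so it can be pinched from above, fingers closing along the press's y, all through the swing. At joint q it is at press y = 140 - 225 cos(1.85-q), z = 90 + 225 sin(1.85-q) mm. Its axes turn with the arm.
- insert: Blue loose tray insert, 264 (x) x 116 (y) mm, 0.35 kg. Origin: centre of its underside. Three pockets 66 x 66 mm, centres x = -88, 0, +88, y = +21 mm, floor 6 mm and wall tops 22 mm above the underside. It starts seated in the press the wrong way round (its y against the press's y); it is right when its x and y point along the press's x and y.
- insert_post (a point): Point on the insert's upright yellow post for lifting it: at x = 0, y = -37 mm, 45 mm above the underside. The post is 22 x 22 mm, its sides along the insert's x and y, its top 55 mm above the underside; pinch it across either pair of sides.
- tin1: A copper-coloured favour tin, closed upright cylinder, 56 mm diameter, 60 mm tall, about 0.16 kg, white disc on its lid; two or three tins are present in a run (an absent one reads None). Origin: centre of its underside, z up along its axis.
- tin2: A brass-coloured favour tin, closed upright cylinder, 56 mm diameter, 60 mm tall, about 0.16 kg, white disc on its lid; two or three tins are present in a run (an absent one reads None). Origin: centre of its underside, z up along its axis.
- tin3: A green favour tin, closed upright cylinder, 56 mm diameter, 60 mm tall, about 0.16 kg, white disc on its lid; two or three tins are present in a run (an absent one reads None). Origin: centre of its underside, z up along its axis.
- pan: Square aluminium cake pan, loose, 0.7 kg, 230 x 230 mm outside, wall and floor 4 mm, rim 30 mm high. Origin: centre of its underside; x and y along its sides. Stands to the robot's left.
- bowl1: Wooden date bowl, 110 mm across, 45 mm high, origin at the centre of its underside; stands among the tins; leave alone.
- bowl2: Pale wooden date bowl, 110 mm across, 45 mm high, origin at the centre of its underside; leave alone.
- coaster: Blue ceramic coaster, 96 mm across, 9 mm thick, origin at the centre of its underside; lies near the tins; leave alone.
Not all that is in view belongs to the job. Leave any red look-alike of the tin2 alone.

How it is judged:
By the outcome, as a careful person would: the job done as asked, in the order asked, and still so for the second after the job is handed in, with the robot touching nothing.
Of tin1, tin2, tin3 only 2 to 3 are there at a start; the rules pass over those that are not, and their reading is None.
At some moment in a run one of tin1, tin2, tin3 may be knocked a few centimetres aside while the robot is not near it.
It also fails if it takes over 210 s, if anything falls off the work surface, if the arm or the gripper's body presses on something with over 40 N, if the wrist force passes 120 N, or if a joint passes its speed limit or range.

ROBOT

A 6-joint arm with a two-finger parallel gripper is mounted at the origin on the work surface. World frame = base frame: x ahead of the robot, y to its left, z up, the work surface at z = 0. Lengths are in m, angles in degrees, forces in N, time in s.
With the tool pointing down it reaches from about 0.375 to 0.975 m from the base axis. Payload 3.8 kg.
Tool frame: the origin (TCP) lies at the very end of the fingers, on their centre line; the grasp point (between the pads) lies robot.hold_point_z behind it (robot.hold_point_z is the distance from the TCP to the grasp point, in m); z points along the fingers, y is the direction in which the jaws open and shut (so a half turn about z gives the same grasp; the last joint's range is limited). The gripper opens to 88 mm and grips with 3 to 60 N. Pads are 18 mm wide; open, the fingers measure 123 mm over their backs; the gripper's body (75 mm by 187 mm) begins 45 mm behind the grasp point.
Start: joints at [-65.541, 15.12, 91.902, -0, 72.978, -2.114], TCP at [0.302, -0.604, 0.239] pointing down, gripper open.
Joint ranges: [-150.88, 150.88], [-54.13, 125.18], [17.81, 147.31], [-75.09, 255.09], [0, 152.58], [-146.25, 146.25]. Speed limits (degrees/s): [147.25, 147.25, 180, 180, 180, 180].

INTERFACE

Orientations are given as [roll, pitch, yaw] about the fixed x, y, z axes, in that order (R = Rz(yaw) Ry(pitch) Rx(roll)).
In Python, from rig import status, snapshot, workorder, find_in, regions_of, robot gives the robot as it stands.
- The arm moves only by the tool apply_moves, never from a script. Its argument "motion" is a list of rows, each a list of 3 entries, a list of its own where there are three numbers: the closure, from -1 (fully open) to 1 (shut), then the shift along the world's x, y, z in m, then the turn, a rotation vector about the world's x, y, z in degrees. A call has 1 to 10 rows; each row shifts and turns the pose as measured when the row begins; what a row does not reach is not made up. A row lasts 1/10 s, in which the tool goes at most 50 mm and 8.59 degrees, less where a joint would pass 70% of its speed; a pose out of reach is approached as far as the arm can. A call is refused whole if a number of a shift passes 0.05 or a number of a turn 8.59, either way. A call with a gripper value outside its range is refused whole. The fingers move at their own pace and stop on an object; "squeeze" is the grip in N (left out, the last holds). Time passes only in rows, so rows that do not move let the fingers close. It gives the time, the measured TCP pose, the force and the opening at its end, in the units of the state.
- status.state(): the state, without advancing time (a new reading comes with each control period).
- snapshot(name): name is "scene" or "top" or "wrist"; returns a dict with "image" (420x560x3 uint8, blue, green, red), "range_z" (420x560 float32, m along the optical axis (not along the pixel's ray), 0 where there is no reading), "intrinsics" (3x3 intrinsics, pixels), "extrinsics" (4x4, takes a point from camera to world coordinates); the wrist camera has in their place "T_tool_cam" (4x4, takes a point from camera to tool coordinates, whose origin is the TCP and whose axes are the flange's). Camera axes: x right, y down, z forward; pixel columns grow to the right and rows downward; lengths in m; the calibration is good to about 2 mm. A picture is of the moment at which its call begins: read the wrist's pose just before it.
- workorder.finish_job(): hands the job in, once; it reports no verdict.
Trained networks look in the newest picture that a camera, given by its name, has taken for a name from the list of things; names that differ only in an ending like _2 or _b are one class to them, and where a whole thing is asked for, a point or a joint stands for the part that bears it (a point fixed in the world has none). Each returns a list of dicts, best first, with "score" (0 to 1); they miss things now and then, are a little off and sometimes report something else, mostly with a low value. They report only what shows in the picture. A call takes as long as a camera call. They do not tell look-alikes from the thing itself.
- find_in(camera, thing): "rect" ([left, top, width, height] in pixels, round what is visible of it).
- regions_of(camera, thing): "mask" (420x560 bool, what is visible of it) and "rect" ([left, top, width, height] in pixels, round what is visible of it).
The state is a dict: "time_s": time; "joints": joint angles; "qvel": joint speeds; "joint_torque": joint torques, N m; "position": TCP position; "tool_rot": TCP orientation; "force": force on the tool from outside, world axes, zero at the start; "moment": the same for the moment, N m; "opening": opening from 0.0 (shut) to 1.0 (fully open).
Only numpy, scipy, OpenCV 4.12 (cv2) and the standard library are available. Lean on these libraries where they do the work, as an engineer would, in place of code of your own. Each camera call takes 0.05 s, during which the arm holds its last target. There are 200 camera calls.

## Working session

There is one attempt and no reset: what is moved stays moved. The work goes in short steps, Python scripts to look and compute and a tool call to move; the robot and the scene stay as the last step left them, time stands still between calls to the robot, and variables do not carry over. Pictures are saved under pics/ and viewed, about 12 in all and at most 16, crops included, and the job is handed in when it is done.

Besides the shell and the picture viewer there is one more tool, called as a command line: name --argument value ..., lists and objects as JSON in quotes. apply_moves: Moves the arm, as the interface text tells. Its arguments: {"type":"object","properties":{"motion":{"type":"array","items":{"type":"array"}},"squeeze":{"type":"number"}},"required":["motion"]}

```bash
ls; mkdir -p pics; python3 - <<'E'
from rig import status, snapshot, robot
import cv2,numpy as np
print(status.state(), robot.hold_point_z)
for n in ("top","scene"):
    s=snapshot(n); cv2.imwrite(f"pics/{n}0.png",s["image"]); np.savez(f"{n}0.npz",**s); print(n,s["extrinsics"],s["intrinsics"])
E
```

```text
pics
{'time_s': 0.0, 'joints': array([-6.55401817e+01,  1.51682120e+01,  9.19797239e+01, -1.28334729e-03,
        7.29781948e+01, -2.11644956e+00]), 'qvel': array([ 0.01858273,  0.03009541,  0.1018937 , -0.02250844,  0.08665088,
        0.01963602]), 'joint_torque': array([-8.07740489e-04, -5.02116501e+01, -3.56877780e+01,  7.26762903e-02,
        2.95465020e-02, -1.61579096e-04]), 'position': array([ 0.30166354, -0.60305297,  0.23741357]), 'tool_rot': array([-1.79873910e+02, -3.43261971e-03,  2.65766411e+01]), 'force': array([-0.33898507, -0.15081809,  0.77641992]), 'moment': array([-0.00752362, -0.03962518, -0.01238222]), 'opening': 0.9995442749903983} 0.0187
top [[ 0.00759699 -0.99847818  0.05462247  0.42968825]
 [-0.99994864 -0.00721904  0.00711337 -0.01762132]
 [-0.00670822 -0.05467371 -0.99848174  1.46132662]
 [ 0.          0.          0.          1.        ]] [[521.1088659    0.         284.73166178]
 [  0.         521.1088659  209.42418471]
 [  0.           0.           1.        ]]
scene [[-0.60769263  0.66449406 -0.43492219  1.20760644]
 [ 0.79405684  0.49905179 -0.34701735  0.54643217]
 [-0.01354227 -0.55623283 -0.83091615  1.53610554]
 [ 0.          0.          0.          1.        ]] [[519.74224354   0.         277.07086134]
 [  0.         519.74224354 206.98598511]
 [  0.           0.           1.        ]]
```

View pics/top0.png

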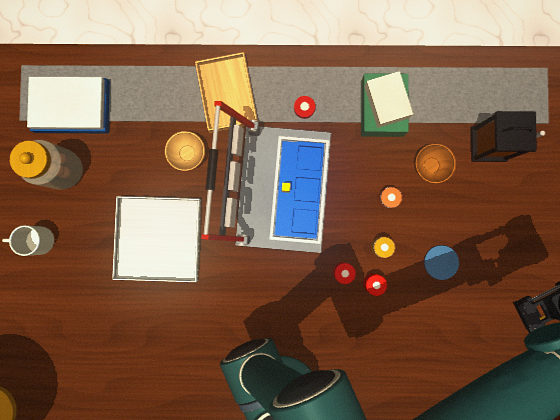

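View pics/scene0.png

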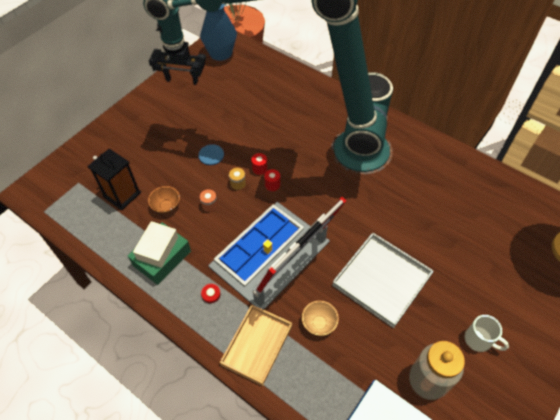

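Candidates in the top view are copper (391,197), brass (384,247), and three reds at (345,273), (376,285) and (305,106), which are look-alikes to leave alone. I see no green tin. Next I'll measure these.

```bash
cat > h.py <<'E'
import numpy as np, cv2
from rig import status, snapshot, find_in, regions_of, robot
def cloud(s,T=None):
    K=s["intrinsics"]; d=s["range_z"].astype(float); v,u=np.mgrid[:420,:560]
    P=np.stack([(u-K[0,2])/K[0,0]*d,(v-K[1,2])/K[1,1]*d,d,np.ones_like(d)],-1)
    W=(P@(s["extrinsics"] if T is None else T).T)[...,:3]; W[d==0]=np.nan; return W
def topix(s,p,T=None):
    c=np.linalg.inv(s["extrinsics"] if T is None else T)@np.append(p,1); K=s["intrinsics"]; return K[:2,:2]@(c[:2]/c[2])+K[:2,2]
def onplane(s,u,v,z,T=None):
    K=s["intrinsics"];T=s["extrinsics"] if T is None else T
    r=T[:3,:3]@np.array([(u-K[0,2])/K[0,0],(v-K[1,2])/K[1,1],1]); return T[:3,3]+r*(z-T[2,3])/r[2]
def wristT(s):
    from scipy.spatial.transform import Rotation as R
    st=status.state(); T=np.eye(4);T[:3,:3]=R.from_euler('xyz',st['tool_rot'],degrees=True).as_matrix();T[:3,3]=st['position'];return T@s["T_tool_cam"]
def blob(s,hsvlo,hsvhi,box):
    m=cv2.inRange(cv2.cvtColor(s["image"],cv2.COLOR_BGR2HSV),hsvlo,hsvhi); k=np.zeros_like(m);l,t,r,b=box;k[t:b,l:r]=m[t:b,l:r]; return k
E
python3 - <<'E'
from h import *
s=dict(np.load('top0.npz')); W=cloud(s); im=s["image"]
hsv=cv2.cvtColor(im,cv2.COLOR_BGR2HSV)
def rep(n,m):
    P=W[m]; P=P[~np.isnan(P[:,0])]; print(n,m.sum(),'med',np.median(P,0).round(4),'min',P.min(0).round(3),'max',P.max(0).round(3))
for n,(u,v) in dict(copper=(391,197),brass=(384,247),red1=(345,273),red2=(376,285),red3=(305,106)).items():
    b=(slice(v-16,v+17),slice(u-16,u+17)); m=np.zeros((420,560),bool); m[b]=W[b][...,2]>0.05; rep(n,m); 
    r=cv2.minEnclosingCircle(np.argwhere(m)[:,::-1].astype(np.float32)); print(r, onplane(s,*r[0],0.06).round(4), hsv[v+8,u], hsv[v,u+9],hsv[v,u-8])
m=blob(s,(100,120,80),(125,255,255),(262,125,335,252))>0
rep('blue',m); rr=cv2.minAreaRect(np.argwhere(m)[:,::-1].astype(np.float32)); print(rr); bp=cv2.boxPoints(rr); print([onplane(s,*p,0.032).round(4) for p in bp], onplane(s,*rr[0],.032))
m=blob(s,(22,120,120),(35,255,255),(275,175,300,200))>0; rep('post',m); c=np.argwhere(m).mean(0); print('post',onplane(s,c[1],c[0],.065))
# pan
m=np.zeros((420,560),bool); m[180:300,95:215]=(W[180:300,95:215,2]>.018)&(hsv[180:300,95:215,1]<120); rep('pan',m)
rr=cv2.minAreaRect(np.argwhere(m)[:,::-1].astype(np.float32)); print(rr,[onplane(s,*p,0.03).round(3) for p in cv2.boxPoints(rr)], onplane(s,*rr[0],.03))
cl=im[85:265,190:420]; cv2.imwrite('pics/c1.png',cv2.resize(cl,(782,612)[:2],interpolation=cv2.INTER_CUBIC)[:600])
h=W[85:265,190:345,2]; np.set_printoptions(linewidth=250)
print((W[95:250:10,200:330:6,2]*1000).round(0))
print((W[180,200:330:4]).round(3))
for n in ('tin1','tin2','tin3'):
    pass
E
```

```text
copper 351 med [ 0.5417 -0.2916  0.0587] min [ 0.515 -0.322  0.05 ] max [ 0.57  -0.265  0.07 ]
((390.3760986328125, 197.3495635986328), 10.709359169006348) [ 0.541  -0.2919  0.06  ] [ 13 194 245] [ 12 195 250] [ 13 188 246]
brass 354 med [ 0.4075 -0.2725  0.0586] min [ 0.381 -0.302  0.05 ] max [ 0.434 -0.246  0.068]
((383.5, 246.92857360839844), 10.702474594116211) [ 0.4076 -0.273   0.06  ] [ 22 226 244] [ 21 233 243] [ 22 220 245]
red1 355 med [ 0.3372 -0.1678  0.0589] min [ 0.31  -0.195  0.05 ] max [ 0.364 -0.141  0.07 ]
((344.2173767089844, 273.0434875488281), 10.661144256591797) [ 0.3372 -0.168   0.06  ] [  1 226 165] [  0 222 171] [  1 224 166]
red2 354 med [ 0.3062 -0.2524  0.059 ] min [ 0.279 -0.281  0.05 ] max [ 0.333 -0.225  0.068]
((375.5429382324219, 284.75152587890625), 10.81594467163086) [ 0.3068 -0.2515  0.06  ] [  2 244 159] [  1 225 171] [  3 220 245]
  return _methods._mean(a, axis=axis, dtype=dtype,
  ret = um.true_divide(
Traceback (most recent call last):
ValueError: zero-size array to reduction operation minimum which has no identity
```

```bash
python3 - <<'E'
from h import *
s=dict(np.load('top0.npz')); W=cloud(s); im=s["image"]
hsv=cv2.cvtColor(im,cv2.COLOR_BGR2HSV)
def rep(n,m):
    P=W[m]; P=P[~np.isnan(P[:,0])]; print(n,m.sum(),'med',np.median(P,0).round(4),'min',P.min(0).round(3),'max',P.max(0).round(3))
m=blob(s,(100,120,80),(125,255,255),(262,125,335,252))>0
rep('blue',m); rr=cv2.minAreaRect(np.argwhere(m)[:,::-1].astype(np.float32)); print(rr); bp=cv2.boxPoints(rr); print([onplane(s,*p,0.032).round(4) for p in bp], onplane(s,*rr[0],.032))
m=blob(s,(22,120,120),(35,255,255),(275,175,300,200))>0; rep('post',m); c=np.argwhere(m).mean(0); print('post',onplane(s,c[1],c[0],.065))
m=np.zeros((420,560),bool); m[180:300,95:215]=(W[180:300,95:215,2]>.018)&(hsv[180:300,95:215,1]<120)&(W[180:300,95:215,2]<.05); m[:,203:]=0; rep('pan',m)
rr=cv2.minAreaRect(np.argwhere(m)[:,::-1].astype(np.float32)); print(rr,[onplane(s,*p,0.03).round(3) for p in cv2.boxPoints(rr)], onplane(s,*rr[0],.03))
# white rim of recess
m=(hsv[...,1]<90)&(hsv[...,2]>170); k=np.zeros_like(m);k[130:250,266:332]=m[130:250,266:332]; rep('rim',k)
rr=cv2.minAreaRect(np.argwhere(k)[:,::-1].astype(np.float32)); print(rr,[onplane(s,*p,0.024).round(4) for p in cv2.boxPoints(rr)], onplane(s,*rr[0],.024))
cl=im[95:275,190:420]; cv2.imwrite('pics/c1.png',cv2.resize(cl,(766,600),interpolation=cv2.INTER_CUBIC))
np.set_printoptions(linewidth=250,suppress=True)
print((W[100:250:8,202:335:6,2]*1000).round(0))
p=W[186,204:330:3]; print(np.c_[np.arange(204,330,3),(p[:,1:]*1000).round(0)].T)
s=dict(np.load('scene0.npz'));h2=cv2.cvtColor(s['image'],cv2.COLOR_BGR2HSV)
E
```

```text
blue 3919 med [ 0.5637 -0.0485  0.0161] min [ 0.43  -0.114  0.001] max [0.703 0.019 0.04 ]
((299.0586242675781, 188.79656982421875), (42.436241149902344, 95.41925811767578), 4.763641834259033)
[array([0.4386, 0.0216, 0.032 ]), array([0.7016, 0.0019, 0.032 ]), array([ 0.6926, -0.1151,  0.032 ]), array([ 0.4299, -0.0943,  0.032 ])] [ 0.56502603 -0.04644114  0.032     ]
post 64 med [ 0.567  -0.0093  0.0641] min [ 0.558 -0.019  0.059] max [0.578 0.    0.068]
post [ 0.56784794 -0.0092713   0.065     ]
pan 655 med [0.4259 0.3705 0.0276] min [0.309 0.23  0.018] max [0.542 0.466 0.039]
((155.56646728515625, 238.77178955078125), (84.51443481445312, 84.1301040649414), 2.2025980949401855) [array([0.313, 0.465, 0.03 ]), array([0.544, 0.462, 0.03 ]), array([0.537, 0.228, 0.03 ]), array([0.306, 0.233, 0.03 ])] [0.42468888 0.3467745  0.03      ]
rim 1828 med [ 0.5226 -0.016   0.0143] min [ 0.399 -0.133 -0.002] max [0.735 0.047 0.033]
((298.0, 189.5), (64.0, 119.0), 0.0) [array([0.3989, 0.0433, 0.024 ]), array([0.7296, 0.0465, 0.024 ]), array([ 0.7307, -0.1317,  0.024 ]), array([ 0.4002, -0.1327,  0
[... 2361 characters left out ...]
7.  240.  243.  246.  249.  252.  255.  258.  261.  264.  267.  270.  273.  276.  279.  282.  285.  288.  291.  294.  297.  300.  303.  306.  309.  312.  315.  318.  321.  324.
   327.]
 [ 222.  163.  156.  150.  187.  179.  170.  136.  127.  120.  114.  108.  119.  109.  101.   93.   85.   76.   68.   60.   51.   43.   34.   26.   17.    9.    0.   nan  -16.  -24.  -32.  -41.  -49.  -58.  -66.  -74.  -83.  -91.  -99. -108. -115.
  -126.]
 [  -5.  313.  314.  315.   -2.   -2.    0.  210.  221.  226.  213.  202.    0.   16.   11.   10.   10.   12.    7.   11.    6.    8.   11.    9.   26.   14.   61.   nan   67.   10.   30.   14.   17.   16.   12.   18.   13.   15.   15.    7.   25.
    -4.]]
```

View pics/c1.png

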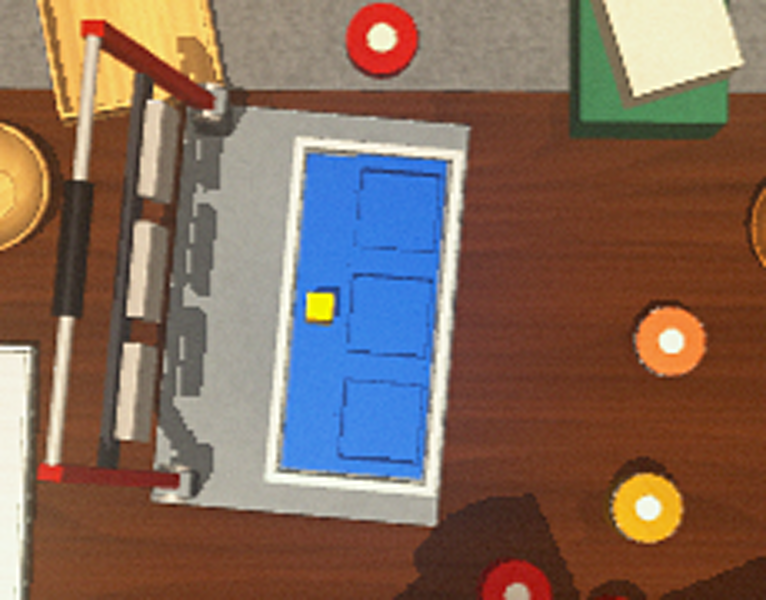

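Copper (391,197) and brass (384,247) are the targets. The crop shows both clearly, with white discs, and the other three are red. The insert has its yellow post at (286,187), on the hinge side, so it is the wrong way round. I'm moving toward the post.

apply_moves --motion '[[-1,[0.02,0.042,0.0],[0,0,-3]],[-1,[0.02,0.042,0.0],[0,0,-3]],[-1,[0.02,0.042,0.0],[0,0,-3]],[-1,[0.02,0.042,0.0],[0,0,-3]],[-1,[0.02,0.042,0.0],[0,0,-3]],[-1,[0.02,0.042,0.0],[0,0,-3]],[-1,[0.02,0.042,0.0],[0,0,-3]],[-1,[0.02,0.042,0.0],[0,0,-3]],[-1,[0.02,0.042,0.0],[0,0,-3]],[-1,[0.02,0.042,0.0],[0,0,-3]]]' --squeeze 60

```text
time_s: 1.1
position: [0.5005, -0.1705, 0.2311]
tool_rot: [-179.6, 0.3, -5.3]
force: [0.6, -0.1, -0.6]
opening: 1.002
```

```bash
python3 - <<'E'
from h import *
s=dict(np.load('top0.npz')); im=s["image"]; hsv=cv2.cvtColor(im,cv2.COLOR_BGR2HSV)
w=((hsv[...,1]<80)&(hsv[...,2]>185)).astype(np.uint8); k=np.zeros_like(w); k[128:250,264:335]=w[128:250,264:335]
n,l,st,_=cv2.connectedComponentsWithStats(k); i=1+st[1:,4].argmax(); print(st[i])
m=(l==i).astype(np.uint8); c,h=cv2.findContours(m,cv2.RETR_CCOMP,cv2.CHAIN_APPROX_NONE)
for q,hh in zip(c,h[0]):
    if len(q)>80:
        rr=cv2.minAreaRect(q); P=np.array([onplane(s,*p,.024) for p in cv2.boxPoints(rr)]); print(hh, rr, P[:,:2].round(4).tolist(),onplane(s,*rr[0],.024).round(4), np.linalg.norm(P[1]-P[0]),np.linalg.norm(P[2]-P[1]))
for u,v in ((254.6,124.1),(244,240.6)): print(onplane(s,u,v,.102))
E
```

```text
[ 269  136   61  108 1019]
[-1 -1  1 -1] ((299.13507080078125, 189.446533203125), (52.32428741455078, 104.64857482910156), 4.969740390777588) [[0.4256, 0.0366], [0.7156, 0.014], [0.7037, -0.1311], [0.4142, -0.107]] [ 0.564  -0.0468  0.024 ] 0.2908705368944378 0.14557763349211594
[-1 -1 -1  0] ((298.9035339355469, 189.291748046875), (47.169898986816406, 100.17554473876953), 4.899093151092529) [[0.4315, 0.0295], [0.7091, 0.0082], [0.6986, -0.1226], [0.4214, -0.0999]] [ 0.5644 -0.0462  0.024 ] 0.27842946856779655 0.13120982706946827
[0.72882068 0.07323659 0.102     ]
[0.42194116 0.09756371 0.102     ]
```

apply_moves --motion '[[-1,[0.016,0.04,0.0],[0,0,0]],[-1,[0.016,0.04,-0.01],[0,0,0]],[-1,[0.016,0.04,-0.02],[0,0,0.8]],[-1,[0.016,0.038,-0.03],[0,0,0]],[-1,[0.0,0,-0.02],[0,0,0]],[-1,[0.0,0,0],[0,0,0]]]'

```text
time_s: 1.7
position: [0.5664, -0.0006, 0.1496]
tool_rot: [-179.5, 0.1, -4.1]
force: [-0.7, -0.6, -0.6]
opening: 0.999
```

```bash
python3 - <<'E'
from h import *
s=snapshot("wrist"); T=wristT(s); print(status.state()['position'],status.state()['tool_rot'],T[:3,3])
h=cv2.cvtColor(s['image'],cv2.COLOR_BGR2HSV); m=cv2.inRange(h,(22,120,100),(35,255,255))
n,l,st,c=cv2.connectedComponentsWithStats(m)
for i in range(1,n):
    if st[i,4]>100:
        mm=l==i; W=cloud(s,T)[mm]; top=W[W[:,2]>.06]; print(st[i],c[i],np.nanmedian(W,0), len(top) and (np.nanmean(top,0), np.nanpercentile(top,[2,98],axis=0)))
cv2.imwrite('pics/w1.png',s['image'])
E
```

```text
[ 0.56720204 -0.0008602   0.15096822] [-1.79490929e+02  2.38298886e-02 -4.14314773e+00] [ 0.64160591 -0.00634515  0.29594999]
[278 195  25  27 591] [289.61759729 209.0998308 ] [ 0.57236407 -0.00858702  0.06532101] (array([ 0.57219305, -0.00854529,  0.0652999 ]), array([[ 0.56195199, -0.01798866,  0.06374496],
       [ 0.58189989,  0.00096904,  0.06665721]]))
```

View pics/w1.png

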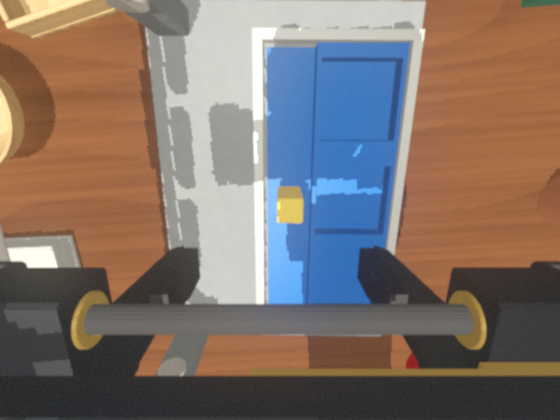

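apply_moves --motion '[[-1,[0.003,-0.0085,-0.01],[-0.5,0,-0.4]],[-1,[0,0,-0.03],[0,0,0]],[-1,[0,0,-0.03],[0,0,0]],[-1,[0.0,0,-0.02],[0,0,0]],[-1,[0.0,0,-0.012],[0,0,0]],[-1,[0.0,0,0],[0,0,0]]]'

```text
time_s: 2.35
position: [0.5757, -0.0178, 0.0523]
tool_rot: [179.8, -0.8, -5.1]
force: [-0.4, -0.1, 0.5]
opening: 1.002
```

apply_moves --motion '[[-1,[-0.0055,0.009,0],[0.2,0.8,0.6]],[-1,[0,0,-0.006],[0,0,0]],[-1,[0,0,-0.005],[0,0,0]]]'

```text
time_s: 2.65
position: [0.5729, -0.0096, 0.0446]
tool_rot: [180.0, -0.3, -4.5]
force: [0.5, -0.4, 0.6]
opening: 0.997
```

apply_moves --motion '[[-1,[-0.002,0.001,-0.004],[0,0.3,0]],[0.5,[0,0,0],[0,0,0]],[1,[0,0,0],[0,0,0]],[1,[0,0,0],[0,0,0]],[1,[0,0,0],[0,0,0]],[1,[0,0,0],[0,0,0]],[1,[0,0,0],[0,0,0]],[1,[0,0,0],[0,0,0]]]'

```text
time_s: 3.45
position: [0.5719, -0.0081, 0.0415]
tool_rot: [179.9, -0.2, -4.5]
force: [-0.2, -0.9, 0.3]
opening: 0.39
```

apply_moves --motion '[[1,[0,0,0],[0,0,0]],[1,[0,0,0],[0,0,0]],[1,[0,0,0],[0,0,0]],[1,[0,0,0],[0,0,0]]]'

```text
time_s: 3.85
position: [0.5719, -0.0084, 0.0416]
tool_rot: [179.9, -0.2, -4.5]
force: [0.8, -0.9, 0.9]
opening: 0.244
```

apply_moves --motion '[[1,[0,0,0.02],[0,0,0]],[1,[0,0,0.03],[0,0,0]],[1,[0,-0.01,0.04],[0,0,0]],[1,[0,-0.03,0.04],[0,0,0]],[1,[0,-0.03,0.03],[0,0,0]],[1,[0,-0.03,0],[0,0,0]]]'

```text
time_s: 4.45
position: [0.5635, -0.1061, 0.1994]
tool_rot: [-180.0, 0.8, -4.2]
force: [0.9, -0.1, -3.0]
opening: 0.247
```

apply_moves --motion '[[1,[0,0,0],[0,0,8]],[1,[0,0,0],[0,0,8]],[1,[0,0,0],[0,0,8]],[1,[0,0,0],[0,0,8]],[1,[0,0,0],[0,0,8]],[1,[0,0,0],[0,0,8]],[1,[0,0,0],[0,0,8]],[1,[0,0,0],[0,0,8]],[1,[0,0,0],[0,0,8]],[1,[0,0,0],[0,0,8]]]'

```text
time_s: 5.45
position: [0.555, -0.1084, 0.1895]
tool_rot: [-178.9, 1.1, 78.6]
force: [0.5, -0.3, -3.7]
opening: 0.243
```

apply_moves --motion '[[1,[0,0,0],[0,0,8]],[1,[0,0,0],[0,0,8]],[1,[0,0,0],[0,0,8]],[1,[0,0,0],[0,0,8]],[1,[0,0,0],[0,0,8]],[1,[0,0,0],[0,0,8]],[1,[0,0,0],[0,0,8]],[1,[0,0,0],[0,0,8]],[1,[0,0,0],[0,0,8]],[1,[0,0,0],[0,0,8]]]'

```text
time_s: 6.45
position: [0.5439, -0.1052, 0.1755]
tool_rot: [-177.9, 0.0, 162.1]
force: [0.4, 0.6, -2.4]
opening: 0.242
```

apply_moves --motion '[[1,[0.009,0.011,-0.02],[1,-0.3,6.7]],[1,[0.009,0.011,-0.02],[1,-0.3,6.7]],[1,[0,0,-0.015],[0,0,0]],[1,[0,0,-0.01],[0,0,0]],[1,[0,0,0],[0,0,0]]]'

```text
time_s: 6.95
position: [0.5581, -0.0825, 0.1044]
tool_rot: [179.9, -0.2, 175.8]
force: [-0.8, -0.0, -3.4]
opening: 0.244
```

```bash
python3 - <<'E'
from h import *
st=status.state(); print(st['position'],st['tool_rot'])
s=snapshot("top"); W=cloud(s); np.savez('top1.npz',**s)
m=blob(s,(100,120,60),(125,255,255),(230,90,350,290)); n,l,stt,c=cv2.connectedComponentsWithStats(m); print(stt[1:][stt[1:,4]>100])
for i in range(1,n):
    if stt[i,4]>300: P=W[l==i]; print(np.nanpercentile(P,[1,50,99],axis=0).round(4))
k=(m>0); rr=cv2.minAreaRect(np.argwhere(k)[:,::-1].astype(np.float32)); print(rr)
cv2.imwrite('pics/t1.png',cv2.resize(s['image'][90:290,190:430],(720,600),interpolation=cv2.INTER_CUBIC))
E
```

```text
[ 0.55807891 -0.08248635  0.10438921] [ 1.79944512e+02 -1.69563377e-01  1.75838707e+02]
[[279 137  46  32 674]
 [274 197  13  40 282]
 [290 197  30  35 795]]
[[ 0.5826 -0.1091  0.0711]
 [ 0.6731 -0.026   0.0794]
 [ 0.6948  0.0056  0.4754]]
[[ 0.4512 -0.0988  0.0712]
 [ 0.4936 -0.0668  0.0781]
 [ 0.5338 -0.0296  0.261 ]]
((298.92352294921875, 187.99411010742188), (43.71700668334961, 99.55206298828125), 4.39870548248291)
```

View pics/t1.png

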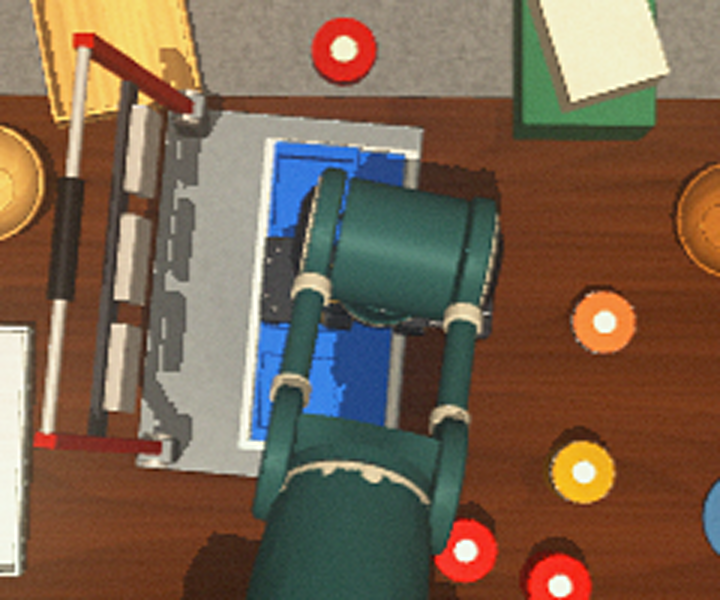

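```bash
python3 - <<'E'
from h import *
s=dict(np.load('top1.npz'))
m=blob(s,(100,120,60),(125,255,255),(230,90,350,290)); rr=cv2.minAreaRect(np.argwhere(m>0)[:,::-1].astype(np.float32))
P=np.array([onplane(s,*p,.095) for p in cv2.boxPoints(rr)])[:,:2]; print(P.round(4).tolist(),P.mean(0),[np.linalg.norm(P[i]-P[i-1]).round(4) for i in range(4)],[np.degrees(np.arctan2(*(P[i]-P[i-1])[::-1])).round(2) for i in range(4)])
E
```

```text
[[0.4347, 0.0215], [0.6971, 0.0036], [0.6889, -0.1117], [0.4268, -0.0927]] [ 0.56185838 -0.04482407] [np.float64(0.1144), np.float64(0.2631), np.float64(0.1156), np.float64(0.2628)] [np.float64(86.04), np.float64(-3.9), np.float64(-94.08), np.float64(175.84)]
```

apply_moves --motion '[[1,[0.0025,-0.0015,0],[0,0.2,-0.4]],[1,[0,0,-0.015],[0,0,0]],[1,[0,0,-0.01],[0,0,0]],[1,[0,0,0],[0,0,0]]]'

```text
time_s: 7.4
position: [0.5629, -0.0854, 0.0808]
tool_rot: [-180.0, -0.1, 175.2]
force: [-0.5, -0.4, -3.4]
opening: 0.242
```

apply_moves --motion '[[1,[-0.002,0.0014,-0.01],[0,0.1,0.2]],[1,[0,0,-0.01],[0,0,0]],[1,[0,0,0],[0,0,0]]]'

```text
time_s: 7.7
position: [0.5606, -0.084, 0.0591]
tool_rot: [-180.0, -0.2, 175.4]
force: [-0.6, -0.1, -3.5]
opening: 0.243
```

apply_moves --motion '[[1,[0,0,-0.005],[0,0.1,0]],[1,[0,0,-0.005],[0,0,0]],[1,[0,0,-0.003],[0,0,0]],[1,[0,0,0],[0,0,0]]]'

```text
time_s: 8.1
position: [0.5607, -0.0839, 0.0448]
tool_rot: [-180.0, -0.3, 175.4]
force: [0.5, 0.6, -4.1]
opening: 0.244
```

No contact force, so it is inside the rims. Seating it.

apply_moves --motion '[[1,[0,0,-0.002],[0,0.2,0]],[1,[0,0,-0.002],[0,0,0]],[1,[0,0,0],[0,0,0]]]'

```text
time_s: 8.4
position: [0.5618, -0.084, 0.042]
tool_rot: [-179.9, -0.4, 175.4]
force: [-1.0, 0.7, -2.9]
opening: 0.245
```

apply_moves --motion '[[1,[0,0,-0.002],[0,0,0]],[1,[0,0,-0.001],[0,0,0]],[1,[0,0,0],[0,0,0]]]'

```text
time_s: 8.7
position: [0.563, -0.0842, 0.0419]
tool_rot: [-179.9, -0.3, 175.4]
force: [0.3, -0.1, -2.5]
opening: 0.247
```

apply_moves --motion '[[0.3,[0,0,0],[0,0,0]],[0.0,[0,0,0],[0,0,0]],[-0.3,[0,0,0],[0,0,0]],[-0.5,[0,0,0],[0,0,0]],[-0.5,[0,0,0],[0,0,0]],[-0.5,[0,0,0.0],[0,0,0]]]'

```text
time_s: 9.3
position: [0.5651, -0.0846, 0.0429]
tool_rot: [-179.9, -0.0, 175.4]
force: [-0.0, -0.1, 0.0]
opening: 0.743
```

apply_moves --motion '[[-0.5,[0,0,0.02],[0,0,0]],[-0.5,[0,0,0.04],[0,0,0]],[-1,[0,0,0.04],[0,0,0]],[-1,[0,-0.03,0.03],[0,0,-8]],[-1,[-0.02,-0.03,0.03],[0,0,0]],[-1,[-0.02,-0.04,0],[0,0,0]],[-1,[-0.02,-0.04,0],[0,0,0]],[-1,[0,-0.03,0],[0,0,0]]]'

```text
time_s: 10.1
position: [0.5014, -0.256, 0.2095]
tool_rot: [-179.9, -0.0, 167.6]
force: [0.5, 0.3, -0.0]
opening: 1.0
```

```bash
cat > t.py <<'E'
from h import *
import sys
def tins(s):
    W=cloud(s); hsv=cv2.cvtColor(s["image"],cv2.COLOR_BGR2HSV)
    for n,(a,b) in dict(copper=((8,120,110),(17,255,255)),brass=((19,150,120),(28,255,255))).items():
        m=(cv2.inRange(hsv,a,b)>0)&(W[...,2]>.045)&(W[...,2]<.16); m=cv2.morphologyEx(m.astype(np.uint8),cv2.MORPH_CLOSE,np.ones((7,7)))
        N,l,st,c=cv2.connectedComponentsWithStats(m)
        for i in range(1,N):
            if st[i,4]>120:
                r=cv2.minEnclosingCircle(np.argwhere(l==i)[:,::-1].astype(np.float32)); z=np.nanmedian(W[l==i][:,2]); print(n,st[i].tolist(),'r',round(r[1],1),'z',z.round(3),onplane(s,*r[0],.06)[:2].round(4),'at .076:',onplane(s,*r[0],.076)[:2].round(4))
E
python3 - <<'E'
from t import *
st=status.state(); print(st['position'],st['tool_rot'],st['joints'].round(0))
s=snapshot("top"); tins(s)
m=blob(s,(100,120,60),(125,255,255),(262,125,335,252)); rr=cv2.minAreaRect(np.argwhere(m>0)[:,::-1].astype(np.float32))
P=np.array([onplane(s,*p,.032) for p in cv2.boxPoints(rr)])[:,:2]; print(P.round(4).tolist(),P.mean(0),[np.linalg.norm(P[i]-P[i-1]).round(4) for i in range(4)],[np.degrees(np.arctan2(*(P[i]-P[i-1])[::-1])).round(2) for i in range(4)])
m=blob(s,(22,120,120),(35,255,255),(290,175,320,210))>0; c=np.argwhere(m).mean(0); print('post',onplane(s,c[1],c[0],.065),np.nanmedian(cloud(s)[m],0))
cv2.imwrite('pics/t2.png',cv2.resize(s['image'][90:290,190:430],(720,600),interpolation=cv2.INTER_CUBIC))
E
```

```text
[ 0.50137575 -0.25595939  0.2094792 ] [-1.79913275e+02 -4.11914947e-02  1.67560097e+02] [ -30.    4.  108.   -0.   68. -107.]
brass [377, 237, 17, 21, 261] r 10.0 z 0.059 [ 0.4075 -0.2744] at .076: [ 0.4077 -0.2714]
[[0.4397, 0.0208], [0.7028, 0.0012], [0.6937, -0.1152], [0.431, -0.0944]] [ 0.56679695 -0.04689459] [np.float64(0.1155), np.float64(0.2638), np.float64(0.1167), np.float64(0.2635)] [np.float64(85.68), np.float64(-4.27), np.float64(-94.44), np.float64(175.48)]
post [ 0.56343719 -0.08469755  0.065     ] [ 0.56427789 -0.08571001  0.06409991]
```

View pics/t2.png

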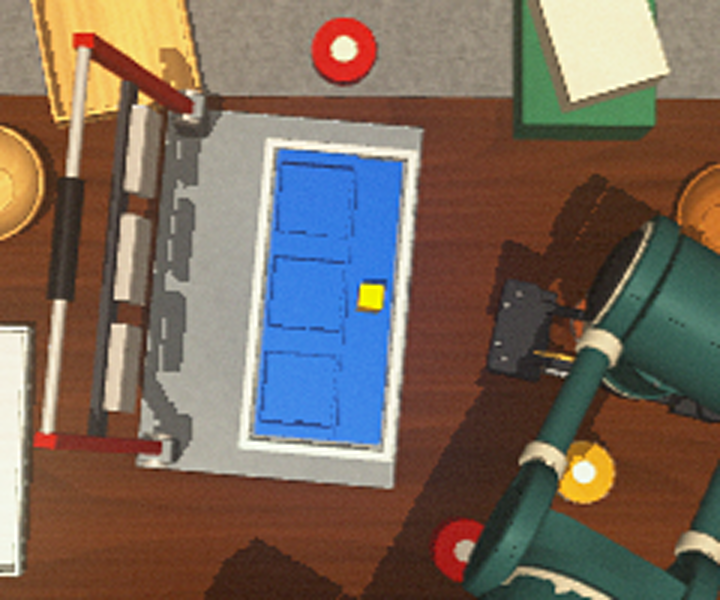

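The insert is now seated flat the right way round: pockets hinge side, post at crop (371,297), centre within 3 mm of the recess centre. Now the copper tin.

apply_moves --motion '[[-1,[0.02,-0.018,0],[0,0,4]],[-1,[0.02,-0.018,0],[0,0,4]],[-1,[0,0,-0.02],[0,0,0]],[-1,[0,0,0],[0,0,0]]]'

```text
time_s: 10.55
position: [0.5426, -0.3001, 0.1897]
tool_rot: [-179.7, 0.1, 175.5]
force: [-0.3, -0.4, -0.5]
opening: 1.002
```

```bash
cat > w.py <<'E'
from h import *
def wt(name):
    s=snapshot("wrist"); T=wristT(s); st=status.state(); print(st['position'].round(4),st['tool_rot'].round(2))
    W=cloud(s,T); hsv=cv2.cvtColor(s["image"],cv2.COLOR_BGR2HSV)
    for n,(a,b) in dict(copper=((6,100,60),(17,255,255)),brass=((19,150,80),(28,255,255))).items():
        m=cv2.morphologyEx(((cv2.inRange(hsv,a,b)>0)&(W[...,2]>.05)&(W[...,2]<.085)).astype(np.uint8),cv2.MORPH_CLOSE,np.ones((25,25)))
        N,l,q,c=cv2.connectedComponentsWithStats(m)
        for i in range(1,N):
            if q[i,4]>400:
                P=W[(l==i)&(W[...,2]>.05)]; r=cv2.minEnclosingCircle(P[:,:2].astype(np.float32)); print(n,q[i].tolist(),'c',np.round(r[0],4),'r',round(r[1],4),'z',np.median(P[:,2]).round(4))
    cv2.imwrite(name,s['image'])
E
python3 -c "
from w import *; wt('pics/w2.png')"
```

```text
[ 0.5437 -0.3008  0.1918] [-179.59    0.33  175.5 ]
copper [257, 174, 57, 54, 2395] c [ 0.5453 -0.2936] r 0.0284 z 0.061
```

View pics/w2.png

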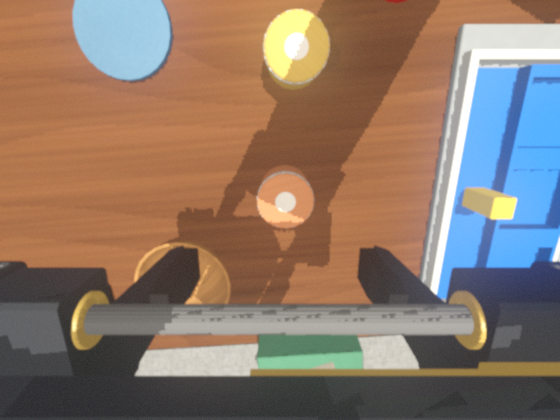

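apply_moves --motion '[[-1,[0.0013,0.008,-0.02],[0.4,0.3,0]],[-1,[0,0,-0.03],[0,0,0]],[-1,[0,0,-0.025],[0,0,0]],[-1,[0,0,-0.01],[0,0,0]],[-1,[0,0,0],[0,0,0]]]' --squeeze 40

```text
time_s: 11.1
position: [0.5458, -0.2889, 0.1048]
tool_rot: [-180.0, 0.2, 175.6]
force: [-0.6, 0.2, -0.5]
opening: 1.001
```

apply_moves --motion '[[-1,[-0.0005,-0.0035,-0.015],[0,0.2,0]],[-1,[0,0,-0.025],[0,0,0]],[-1,[0,0,-0.025],[0,0,0]],[-1,[0,0,-0.01],[0,0,0]],[-1,[0,0,0],[0,0,0]]]'

```text
time_s: 11.6
position: [0.5485, -0.2939, 0.0306]
tool_rot: [-179.8, 0.4, 175.6]
force: [0.4, -0.2, 0.4]
opening: 0.998
```

apply_moves --motion '[[-1,[-0.003,0.001,-0.006],[0,0.3,0]],[0,[0,0,0],[0,0,0]],[1,[0,0,0],[0,0,0]],[1,[0,0,0],[0,0,0]],[1,[0,0,0],[0,0,0]],[1,[0,0,0],[0,0,0]],[1,[0,0,0],[0,0,0]],[1,[0,0,0],[0,0,0]]]'

```text
time_s: 12.4
position: [0.5483, -0.2948, 0.0291]
tool_rot: [-179.5, 0.4, 175.6]
force: [0.2, 0.6, -0.4]
opening: 0.624
```

apply_moves --motion '[[1,[0,0,0.03],[0,0,0]],[1,[0,0,0.04],[0,0,0]],[1,[0.01,0.03,0.04],[0,0,0]],[1,[0.02,0.04,0.02],[0,0,0]],[1,[0.02,0.045,0],[0,0,0]],[1,[0.02,0.045,0],[0,0,0]],[1,[0.02,0.045,0],[0,0,0]],[1,[0.015,0.035,0],[0,0,0]],[1,[0,0,0],[0,0,0]]]'

```text
time_s: 13.3
position: [0.6534, -0.0461, 0.1635]
tool_rot: [-179.8, 0.4, 175.3]
force: [0.6, -0.1, -0.2]
opening: 0.626
```

apply_moves --motion '[[1,[0.0095,0.013,-0.02],[0,0,0.3]],[1,[0,0,-0.025],[0,0,0]],[1,[0,0,-0.01],[0,0,0]],[1,[0,0,0],[0,0,0]]]'

```text
time_s: 13.7
position: [0.663, -0.0324, 0.1074]
tool_rot: [-179.7, 0.5, 175.8]
force: [-0.2, -0.3, -1.4]
opening: 0.628
```

```bash
python3 - <<'E'
from h import *
st=status.state(); print(st['position'],st['tool_rot'],st['force'])
s=snapshot("wrist"); cv2.imwrite('pics/w3.png',s['image'])
E
```

```text
[ 0.66295394 -0.03239641  0.10736638] [-179.67116631    0.47031762  175.76737035] [-0.24989927 -0.30186603 -1.44775237]
```

View pics/w3.png

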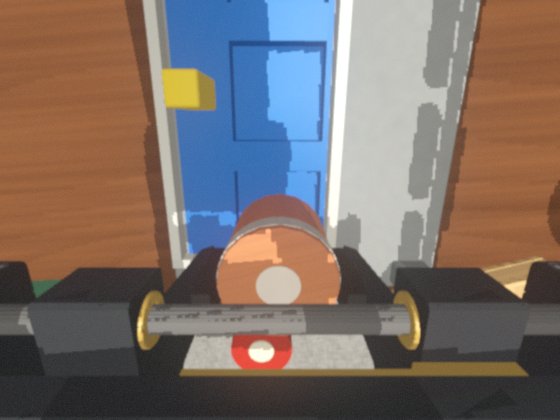

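apply_moves --motion '[[1,[0,0,-0.015],[0,0,-0.2]],[1,[-0.001,0,-0.015],[0,0,0]],[1,[0,0,-0.01],[0,0,0]],[1,[0,0,0],[0,0,0]]]'

```text
time_s: 14.15
position: [0.6629, -0.0349, 0.0674]
tool_rot: [-179.6, 0.7, 175.4]
force: [0.1, -0.1, -1.5]
opening: 0.627
```

apply_moves --motion '[[1,[0,0.002,-0.004],[0.1,0.3,0]],[1,[-0.001,0,-0.006],[0,0,0]],[1,[0,0,-0.005],[0,0,0]],[1,[0,0,-0.003],[0,0,0]],[1,[0,0,0],[0,0,0]]]'

```text
time_s: 14.65
position: [0.6625, -0.0328, 0.0484]
tool_rot: [-179.7, 0.4, 175.4]
force: [0.1, -0.7, -1.8]
opening: 0.624
```

apply_moves --motion '[[1,[0,0,-0.003],[0,0,0]],[1,[0,0,-0.001],[0,0,0]],[0.3,[0,0,0],[0,0,0]],[0,[0,0,0],[0,0,0]],[-0.7,[0,0,0],[0,0,0]],[-0.9,[0,0,0],[0,0,0]],[-0.9,[0,0,0],[0,0,0]]]'

```text
time_s: 15.35
position: [0.6641, -0.0328, 0.046]
tool_rot: [-179.7, 0.6, 175.4]
force: [-0.4, 0.1, -0.7]
opening: 0.874
```

apply_moves --motion '[[-1,[0,0,0.02],[0,0,0]],[-1,[0,0,0.03],[0,0,0]],[-1,[0,0,0.04],[0,0,0]],[-1,[-0.02,-0.02,0.04],[0,0,0]],[-1,[-0.045,-0.04,0],[0,0,0]],[-1,[-0.045,-0.04,0],[0,0,0]],[-1,[-0.045,-0.045,0],[0,0,0]],[-1,[-0.045,-0.045,0],[0,0,0]],[-1,[-0.04,-0.04,0],[0,0,0]],[-1,[0,0,0],[0,0,0]]]'

```text
time_s: 16.35
position: [0.4554, -0.2316, 0.1826]
tool_rot: [-179.4, 1.2, 175.7]
force: [-0.3, 0.3, 0.8]
opening: 0.994
```

```bash
python3 - <<'E'
from t import *
st=status.state(); print(st['position'],st['tool_rot'],st['joints'].round(0))
s=snapshot("top"); tins(s); cv2.imwrite('pics/t3.png',cv2.resize(s['image'][90:290,190:430],(720,600),interpolation=cv2.INTER_CUBIC))
from w import wt; wt('pics/w4.png')
E
```

```text
[ 0.45541228 -0.23156407  0.18257384] [-179.42614317    1.15170307  175.70473354] [ -30.   -1.  116.   -0.   64. -115.]
copper [284, 143, 21, 21, 326] r 10.3 z 0.075 [ 0.6589 -0.0322] at .076: [ 0.6563 -0.032 ]
brass [375, 244, 19, 14, 139] r 9.5 z 0.059 [ 0.4048 -0.2744] at .076: [ 0.4051 -0.2714]
[ 0.4586 -0.2292  0.1829] [-179.51    1.29  175.82]
```

View pics/t3.png

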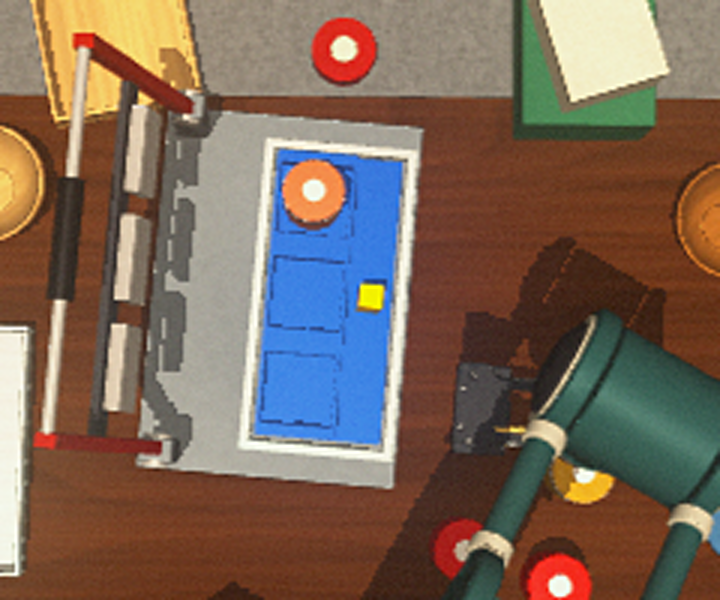

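apply_moves --motion '[[-1,[-0.024,-0.023,0],[0.5,1,-0.3]],[-1,[-0.024,-0.023,0],[0,0.2,0]],[-1,[0,0,0],[0,0,0]]]'

```text
time_s: 16.75
position: [0.4139, -0.2738, 0.1839]
tool_rot: [-180.0, 0.2, 175.8]
force: [0.8, 0.6, -0.3]
opening: 0.996
```

```bash
python3 -c "
from w import *; wt('pics/w5.png')"
```

```text
[ 0.415 -0.273  0.184] [180.     0.29 175.84]
brass [250, 170, 55, 54, 1748] c [ 0.4103 -0.2724] r 0.0267 z 0.0591
```

apply_moves --motion '[[-1,[-0.004,0.0005,-0.02],[0,0.3,-0.3]],[-1,[-0.001,0,-0.03],[0,0,0]],[-1,[-0.001,0,-0.025],[0,0,0]],[-1,[-0.001,0,-0.02],[0,0,0]],[-1,[0,0,-0.01],[0,0,0]],[-1,[0,0,0],[0,0,0]]]'

```text
time_s: 17.4
position: [0.4192, -0.2659, 0.0779]
tool_rot: [-180.0, 0.5, 176.1]
force: [0.0, 0.1, -0.1]
opening: 1.001
```

apply_moves --motion '[[-1,[-0.008,-0.007,0],[0,0.4,-0.5]],[-1,[-0.001,-0.001,-0.02],[0,0,0]],[-1,[-0.001,-0.001,-0.015],[0,0,0]],[-1,[-0.001,-0.001,-0.008],[0,0,0]],[-1,[0,0,0],[0,0,0]]]'

```text
time_s: 17.9
position: [0.413, -0.279, 0.0395]
tool_rot: [-179.6, 0.5, 175.7]
force: [0.5, -0.2, -0.0]
opening: 0.998
```

apply_moves --motion '[[-1,[-0.001,0.006,-0.006],[0.2,0.3,-0.2]],[-1,[-0.001,0,-0.004],[0,0,0]],[0,[0,0,0],[0,0,0]],[1,[0,0,0],[0,0,0]],[1,[0,0,0],[0,0,0]],[1,[0,0,0],[0,0,0]],[1,[0,0,0],[0,0,0]],[1,[0,0,0],[0,0,0]],[1,[0,0,0],[0,0,0]]]'

```text
time_s: 18.8
position: [0.4129, -0.2743, 0.0321]
tool_rot: [-179.7, 0.5, 175.4]
force: [0.6, 0.1, -0.6]
opening: 0.624
```

apply_moves --motion '[[1,[0,0,0.03],[0,0,0]],[1,[0,0,0.04],[0,0,0]],[1,[0.005,0.03,0.04],[0,0,0]],[1,[0.015,0.045,0.02],[0,0,0]],[1,[0.015,0.045,0],[0,0,0]],[1,[0.015,0.045,0],[0,0,0]],[1,[0.015,0.045,0],[0,0,0]],[1,[0.01,0.035,0],[0,0,0]],[1,[0,0,0],[0,0,0]]]'

```text
time_s: 19.7
position: [0.4875, -0.0197, 0.1669]
tool_rot: [-179.9, 0.6, 175.1]
force: [-0.8, -1.0, -2.2]
opening: 0.623
```

apply_moves --motion '[[1,[0,0,-0.025],[0,0.1,0.3]],[1,[0,0,-0.03],[0,0,0]],[1,[-0.001,0,-0.025],[0,0,0]],[1,[0,0,-0.01],[0,0,0]],[1,[0,0,0],[0,0,0]]]'

```text
time_s: 20.2
position: [0.4861, -0.0199, 0.0748]
tool_rot: [-179.8, 0.6, 175.6]
force: [0.0, -0.5, -0.4]
opening: 0.627
```

apply_moves --motion '[[1,[0.0005,0.0005,-0.008],[0,0.1,-0.2]],[1,[0,0,-0.007],[0,0,0]],[1,[0,0,-0.005],[0,0,0]],[1,[0,0,-0.003],[0,0,0]],[1,[0,0,0],[0,0,0]]]'

```text
time_s: 20.7
position: [0.4893, -0.0208, 0.0533]
tool_rot: [-179.8, 0.8, 175.3]
force: [0.5, 0.2, -1.1]
opening: 0.625
```

apply_moves --motion '[[1,[-0.002,0.001,-0.004],[0,0.3,0]],[1,[0,0,-0.002],[0,0,0]],[1,[0,0,0],[0,0,0]]]'

```text
time_s: 21.0
position: [0.488, -0.0196, 0.0482]
tool_rot: [-179.8, 0.5, 175.4]
force: [0.7, -0.4, -2.2]
opening: 0.628
```

apply_moves --motion '[[0.3,[0,0,-0.001],[0,0,0]],[0,[0,0,0],[0,0,0]],[-0.7,[0,0,0],[0,0,0]],[-0.9,[0,0,0],[0,0,0]],[-0.9,[0,0,0],[0,0,0]],[-1,[0,0,0.02],[0,0,0]],[-1,[0,0,0.04],[0,0,0]],[-1,[0,0,0.05],[0,0.3,0]],[-1,[0,0,0.05],[0,0,0]],[-1,[-0.03,0,0.05],[0,0,0]]]'

```text
time_s: 22.0
position: [0.4578, -0.0191, 0.2489]
tool_rot: [-179.7, -0.6, 175.4]
force: [0.4, 0.3, 0.6]
opening: 1.0
```

apply_moves --motion '[[-1,[0.02,-0.05,0.05],[0,0,0]],[-1,[0.03,-0.05,0.05],[0,0,0]],[-1,[0.03,-0.05,0.03],[0,0,0]],[-1,[0.02,-0.05,0],[0,0,0]],[-1,[0.0,0,0],[0,0,0]]]'

```text
time_s: 22.5
position: [0.5336, -0.1729, 0.3483]
tool_rot: [-179.5, 0.5, 175.6]
force: [-0.7, 0.8, -1.2]
opening: 0.999
```

```bash
python3 - <<'E'
from t import *
st=status.state(); print(st['position'],st['tool_rot'],st['joints'].round(0))
s=snapshot("top"); tins(s); cv2.imwrite('pics/t4.png',cv2.resize(s['image'][90:290,190:430],(720,600),interpolation=cv2.INTER_CUBIC))
W=cloud(s); hsv=cv2.cvtColor(s['image'],cv2.COLOR_BGR2HSV)
m=np.zeros((420,560),bool); m[140:200,200:222]=(hsv[140:200,200:222,2]<70)&(W[140:200,200:222,2]>.28)
P=W[m]; print('sleeve',m.sum(),np.nanpercentile(P,[2,50,98],axis=0).round(4))
m=blob(s,(100,120,60),(125,255,255),(262,125,335,252)); rr=cv2.minAreaRect(np.argwhere(m>0)[:,::-1].astype(np.float32)); print(onplane(s,*rr[0],.032),rr)
E
```

```text
[ 0.53364855 -0.17292344  0.34830365] [-179.54916119    0.45323335  175.64777861] [ -20.   -0.   98.   -0.   82. -106.]
copper [284, 143, 21, 21, 324] r 10.3 z 0.075 [ 0.6589 -0.0322] at .076: [ 0.6563 -0.032 ]
brass [279, 208, 20, 20, 306] r 9.9 z 0.075 [ 0.4843 -0.0189] at .076: [ 0.4837 -0.0189]
sleeve 297 [[0.5386 0.1433 0.3043]
 [0.583  0.1525 0.3131]
 [0.6239 0.1637 0.3187]]
[ 0.56613774 -0.04679157  0.032     ] ((299.18841552734375, 188.3950653076172), (42.065608978271484, 95.49490356445312), 4.573921203613281)
```

View pics/t4.png

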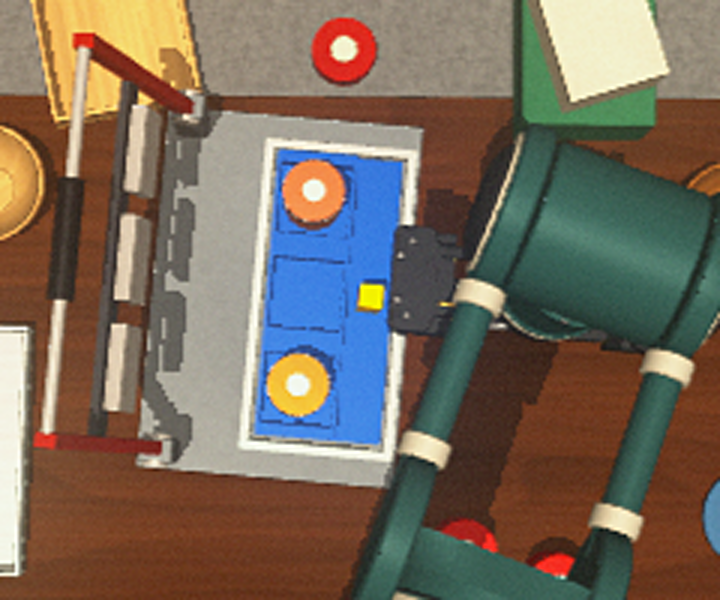

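apply_moves --motion '[[-1,[0.005,0.04,0.035],[0.4,0.4,0]],[-1,[0.006,0.045,0.01],[0,0,0]],[-1,[0.006,0.045,0],[0,0,0]],[-1,[0.006,0.045,0],[0,0,0]],[-1,[0.006,0.045,0],[0,0,0]],[-1,[0.006,0.045,0],[0,0,0]],[-1,[0.006,0.035,0],[0,0,0]],[-1,[0.0,0.01,0],[0,0,0]],[-1,[0,0,0],[0,0,0]]]' --squeeze 60

```text
time_s: 23.45
position: [0.5645, 0.1555, 0.3883]
tool_rot: [179.7, -0.6, 175.7]
force: [0.2, -0.7, -0.5]
opening: 0.993
```

```bash
python3 - <<'E'
from h import *
for f in ('scene0','top0'):
    s=dict(np.load(f+'.npz')); h=cv2.cvtColor(s['image'],cv2.COLOR_BGR2HSV); m=cv2.inRange(h,(40,80,50),(85,255,255)); n,l,st,c=cv2.connectedComponentsWithStats(m); print(f,[(q.tolist(),np.nanmedian(cloud(s)[l==i],0).round(2).tolist()) for i,q in enumerate(st) if i and q[4]>40])
s=snapshot('scene')
for t in ('tin1','tin2','tin3'): print(t,[(np.round(r['rect']),round(r['score'],2)) for r in find_in('scene',t)])
E
```

```text
scene0 [([173, 0, 17, 6, 63], [0.32, -0.51, 0.61]), ([352, 18, 35, 102, 583], [0.16, 0.04, 0.52]), ([335, 111, 54, 60, 917], [0.08, 0.08, 0.02]), ([128, 234, 62, 50, 878], [0.83, -0.22, 0.06])]
top0 [([363, 74, 24, 12, 100], [0.87, -0.24, 0.07]), ([401, 74, 7, 20, 75], [0.86, -0.33, 0.07]), ([362, 89, 47, 47, 688], [0.73, -0.26, 0.07]), ([530, 338, 30, 16, 245], [0.27, -0.41, 0.66]), ([221, 355, 142, 65, 2773], [0.21, -0.04, 0.79]), ([441, 355, 119, 65, 4174], [0.21, -0.35, 0.7]), ([281, 357, 30, 18, 195], [0.08, -0.04, 0.01])]
tin1 [(array([274., 214.,  17.,  23.]), 0.88), (array([237., 248.,  20.,  26.]), 0.84), (array([252., 152.,  16.,  21.]), 0.7), (array([265., 167.,  16.,  26.]), 0.63), (array([210., 204., 119., 104.]), 0.61)]
tin2 [(array([274., 214.,  17.,  23.]), 0.88), (array([237., 248.,  20.,  26.]), 0.84), (array([252., 152.,  16.,  21.]), 0.7), (array([265., 167.,  16.,  26.]), 0.63), (array([210., 204., 119., 104.]), 0.61)]
tin3 [(array([274., 214.,  17.,  23.]), 0.88), (array([237., 248.,  20.,  26.]), 0.84), (array([252., 152.,  16.,  21.]), 0.7), (array([265., 167.,  16.,  26.]), 0.63), (array([210., 204., 119., 104.]), 0.61)]
```

There is no green tin; the only green patches are the books and the robot. Next is the press grip.

apply_moves --motion '[[-1,[0.021,-0.001,0],[-0.3,-0.6,-0.2]],[-1,[0,0,-0.025],[0,0,0]],[-1,[0,0,-0.025],[0,0,0]],[-1,[0,0,-0.01],[0,0,0]],[-1,[0,0,0],[0,0,0]]]'

```text
time_s: 24.15
position: [0.588, 0.1427, 0.3301]
tool_rot: [-179.9, 0.4, 174.6]
force: [-0.1, -0.2, 0.4]
opening: 0.998
```

apply_moves --motion '[[-1,[-0.002,0.0115,0],[0,0.3,0.8]],[-1,[0,0,-0.015],[0,0,0]],[-1,[0,0,-0.015],[0,0,0]],[-1,[0,0,-0.006],[0,0,0]],[-1,[0,0,0],[0,0,0]]]'

```text
time_s: 24.65
position: [0.5869, 0.1544, 0.2946]
tool_rot: [-180.0, 0.3, 175.4]
force: [0.2, 0.3, -0.7]
opening: 1.001
```

apply_moves --motion '[[-1,[0,0,-0.005],[0,0.2,0]],[0,[0,0,0],[0,0,0]],[0.5,[0,0,0],[0,0,0]],[1,[0,0,0],[0,0,0]],[1,[0,0,0],[0,0,0]],[1,[0,0,0],[0,0,0]],[1,[0,0,0],[0,0,0]],[1,[0,0,0],[0,0,0]],[1,[0,0,0],[0,0,0]],[1,[0,0,0],[0,0,0]]]'

```text
time_s: 25.65
position: [0.5877, 0.1544, 0.2909]
tool_rot: [-180.0, 0.2, 175.4]
force: [-0.2, -1.4, 1.2]
opening: 0.212
```

apply_moves --motion '[[1,[0,0,0],[0,0,0]],[1,[0,0,0],[0,0,0]],[1,[0,0,0],[0,0,0]]]'

```text
time_s: 25.95
position: [0.5877, 0.1542, 0.2909]
tool_rot: [-180.0, 0.2, 175.4]
force: [0.5, -0.4, -0.9]
opening: 0.21
```

apply_moves --motion '[[1,[-0.0017,-0.022,0.006],[0,0,0]],[1,[-0.0017,-0.022,0.003],[0,0,0]],[1,[-0.0017,-0.022,0.0005],[0,0,0]],[1,[-0.0017,-0.022,-0.0015],[0,0,0]]]'

```text
time_s: 26.35
position: [0.5809, 0.0704, 0.2987]
tool_rot: [179.5, 0.2, 175.7]
force: [0.6, 3.4, -2.9]
opening: 0.208
```

apply_moves --motion '[[1,[-0.0017,-0.023,-0.004],[0,0,0]],[1,[-0.0017,-0.023,-0.006],[0,0,0]],[1,[-0.0017,-0.022,-0.008],[0,0,0]],[1,[-0.0017,-0.021,-0.01],[0,0,0]]]'

```text
time_s: 26.75
position: [0.5739, -0.0166, 0.2715]
tool_rot: [178.9, 0.3, 175.7]
force: [2.3, 5.2, -4.2]
opening: 0.212
```

apply_moves --motion '[[1,[-0.0014,-0.02,-0.012],[-0.5,0,0]],[1,[-0.0014,-0.018,-0.0145],[-0.5,0,0]],[1,[-0.001,-0.0165,-0.0165],[-0.3,0,0]],[1,[-0.001,-0.015,-0.018],[0,0,0]]]'

```text
time_s: 27.15
position: [0.5683, -0.0872, 0.2101]
tool_rot: [-180.0, 0.4, 175.7]
force: [0.1, 6.4, 0.2]
opening: 0.206
```

apply_moves --motion '[[1,[-0.0008,-0.0125,-0.0185],[0,0,0]],[1,[-0.0006,-0.0105,-0.0195],[0,0,0]],[1,[-0.0005,-0.0085,-0.0205],[0,0,0]],[1,[-0.0003,-0.0065,-0.0215],[0,0,0]]]'

```text
time_s: 27.55
position: [0.5652, -0.126, 0.1278]
tool_rot: [179.8, 0.4, 175.6]
force: [-1.1, 5.8, 2.8]
opening: 0.211
```

apply_moves --motion '[[1,[0,-0.003,-0.018],[0,0,0]],[1,[0,-0.002,-0.014],[0,0,0]],[1,[0,-0.001,-0.006],[0,0,0]],[1,[0,0,0],[0,0,0]]]'

```text
time_s: 27.95
position: [0.5647, -0.1319, 0.0865]
tool_rot: [179.7, 0.3, 175.5]
force: [-1.6, 1.2, 4.4]
opening: 0.211
```

apply_moves --motion '[[1,[0,0,-0.006],[0,0,0]],[1,[0,0,-0.005],[0,0,0]],[1,[0,0,-0.003],[0,0,0]],[1,[0,0,-0.002],[0,0,0]],[1,[0,0,-0.001],[0,0,0]]]'

```text
time_s: 28.45
position: [0.5647, -0.1322, 0.0758]
tool_rot: [179.8, 0.3, 175.6]
force: [-3.5, 3.2, 9.7]
opening: 0.21
```

apply_moves --motion '[[1,[0,0,-0.005],[0,0,0]],[1,[0,0,-0.005],[0,0,0]],[1,[0,0,-0.003],[0,0,0]]]'

```text
time_s: 28.75
position: [0.5647, -0.1322, 0.0693]
tool_rot: [179.9, 0.2, 175.7]
force: [-6.0, 3.8, 14.0]
opening: 0.209
```

```bash
python3 - <<'E'
from h import *
st=status.state(); print(st['position'],st['tool_rot'],st['force'])
s=snapshot("scene"); np.savez('scene1.npz',**s); cv2.imwrite('pics/s1.png',cv2.resize(s['image'][170:330,180:390],(787,600),interpolation=cv2.INTER_CUBIC))
E
```

```text
[ 0.56473477 -0.13219987  0.06933183] [179.87955095   0.22627241 175.70864604] [-5.99175055  3.82795412 14.04651129]
```

View pics/s1.png

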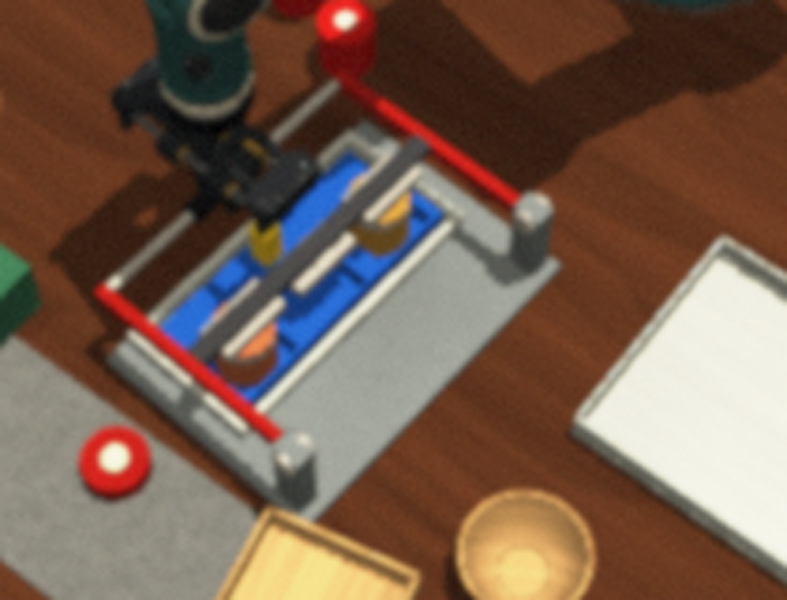

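apply_moves --motion '[[1,[0,0,-0.002],[0,0,0]],[1,[0,0,-0.001],[0,0,0]],[1,[0,0,-0.0005],[0,0,0]],[1,[0,0,-0.0005],[0,0,0]],[1,[0,0,-0.0005],[0,0,0]],[1,[0,0,-0.0005],[0,0,0]]]'

```text
time_s: 29.4
position: [0.5647, -0.1323, 0.0773]
tool_rot: [-180.0, 0.2, 175.8]
force: [-3.9, 3.3, 7.0]
opening: 0.206
```

apply_moves --motion '[[1,[0,0,-0.0003],[0,0,0]],[1,[0,0,-0.0003],[0,0,0]],[1,[0,0,-0.0003],[0,0,0]],[1,[0,0,-0.0003],[0,0,0]],[1,[0,0,-0.0003],[0,0,0]],[1,[0,0,-0.0003],[0,0,0]]]'

```text
time_s: 30.0
position: [0.5647, -0.1321, 0.0843]
tool_rot: [-179.8, 0.2, 175.9]
force: [-2.3, 3.0, 5.0]
opening: 0.21
```

apply_moves --motion '[[1,[0,0,-0.005],[0,0,0]],[1,[0,0,-0.005],[0,0,0]],[1,[0,0,-0.005],[0,0,0]],[1,[0,0,-0.005],[0,0,0]],[1,[0,0,-0.004],[0,0,0]],[1,[0,0,-0.0035],[0,0,0]],[1,[0,0,-0.003],[0,0,0]],[1,[0,0,-0.003],[0,0,0]]]'

```text
time_s: 30.8
position: [0.5648, -0.1322, 0.0665]
tool_rot: [-179.7, 0.2, 176.0]
force: [-8.2, 3.4, 16.5]
opening: 0.21
```

apply_moves --motion '[[1,[0,0,-0.003],[0,0,0]],[1,[0,0,-0.003],[0,0,0]],[1,[0,0,-0.003],[0,0,0]],[1,[0,0,-0.003],[0,0,0]],[1,[0,0,-0.003],[0,0,0]]]'

```text
time_s: 31.3
position: [0.5648, -0.1322, 0.0651]
tool_rot: [-179.6, 0.1, 176.0]
force: [-7.3, 3.8, 17.0]
opening: 0.212
```

apply_moves --motion '[[1,[0,0,-0.003],[0,0,0]],[1,[0,0,-0.003],[0,0,0]],[1,[0,0,-0.003],[0,0,0]],[1,[0,0,-0.003],[0,0,0]],[1,[0,0,-0.003],[0,0,0]],[1,[0,0,-0.003],[0,0,0]],[1,[0,0,-0.003],[0,0,0]],[1,[0,0,-0.003],[0,0,0]],[1,[0,0,-0.003],[0,0,0]],[1,[0,0,-0.003],[0,0,0]]]'

```text
time_s: 32.3
position: [0.5647, -0.1322, 0.0639]
tool_rot: [-179.4, -0.1, 176.1]
force: [-8.5, 4.8, 16.4]
opening: 0.21
```

apply_moves --motion '[[1,[0,0,0.0],[0.2,0,0]],[1,[0,0,0.002],[0.2,0,0]],[1,[0,0,0.003],[0,0,0]],[1,[0,0,0.005],[0,0,0]],[1,[0,0,0.006],[0,0,0]],[1,[0,0.0005,0.007],[0,0,0]],[1,[0,0.001,0.007],[0,0,0]],[1,[0,0.0015,0.007],[0,0,0]],[1,[0,0.002,0.007],[0,0,0]]]'

```text
time_s: 33.2
position: [0.565, -0.1273, 0.122]
tool_rot: [-179.6, -0.0, 176.1]
force: [-1.7, -0.5, 3.8]
opening: 0.204
```

apply_moves --motion '[[1,[0.0002,0.0025,0.0085],[0.1,0,0]],[1,[0.0002,0.0025,0.0085],[0.1,0,0]],[1,[0.0002,0.003,0.0085],[0,0,0]],[1,[0.0002,0.003,0.0085],[0,0,0]],[1,[0.0003,0.0035,0.008],[0,0,0]],[1,[0.0003,0.004,0.008],[0,0,0]],[1,[0.0004,0.0045,0.0075],[0,0,0]],[1,[0.0004,0.005,0.007],[0,0,0]],[1,[0.0004,0.0055,0.007],[0,0,0]]]'

```text
time_s: 34.1
position: [0.5677, -0.0937, 0.2009]
tool_rot: [-179.6, -0.0, 176.1]
force: [-2.7, -2.2, 4.6]
opening: 0.211
```

apply_moves --motion '[[1,[0.0005,0.0065,0.0078],[0.1,0,0]],[1,[0.0005,0.0065,0.0075],[0.1,0,0]],[1,[0.0005,0.007,0.0073],[0,0,0]],[1,[0.0005,0.007,0.007],[0,0,0]],[1,[0.0006,0.0075,0.0066],[0,0,0]],[1,[0.0006,0.0075,0.0062],[0,0,0]],[1,[0.0006,0.008,0.0058],[0,0,0]],[1,[0.0006,0.008,0.0053],[0,0,0]],[1,[0.0006,0.0085,0.0048],[0,0,0]]]'

```text
time_s: 35.0
position: [0.5734, -0.0233, 0.2677]
tool_rot: [-179.6, 0.1, 176.1]
force: [-2.3, -1.7, 6.2]
opening: 0.21
```

apply_moves --motion '[[1,[0.0007,0.0082,0.0044],[0.1,0,0]],[1,[0.0007,0.0083,0.004],[0.1,0,0]],[1,[0.0007,0.0085,0.0036],[0,0,0]],[1,[0.0007,0.0085,0.0032],[0,0,0]],[1,[0.0007,0.0087,0.0028],[0,0,0]],[1,[0.0007,0.0088,0.0024],[0,0,0]],[1,[0.0007,0.0088,0.002],[0,0,0]],[1,[0.0007,0.0088,0.0016],[0,0,0]],[1,[0.0007,0.0088,0.0012],[0,0,0]],[1,[0.0007,0.0088,0.0008],[0,0,0]]]'

```text
time_s: 36.0
position: [0.5814, 0.0751, 0.299]
tool_rot: [179.8, 0.3, 176.2]
force: [-1.1, 2.0, 3.5]
opening: 0.212
```

apply_moves --motion '[[1,[0.0007,0.0086,0.0003],[0,0,0]],[1,[0.0007,0.0086,0],[0,0,0]],[1,[0.0007,0.0086,-0.0003],[0,0,0]],[1,[0.0007,0.0086,-0.0007],[0,0,0]],[1,[0.0007,0.0086,-0.001],[0,0,0]],[1,[0.0007,0.0086,-0.0013],[0,0,0]],[1,[0.0007,0.0086,-0.0016],[0,0,0]],[1,[0.0007,0.007,-0.0018],[0,0,0]]]'

```text
time_s: 36.8
position: [0.5875, 0.1511, 0.2917]
tool_rot: [179.5, 0.3, 176.2]
force: [-2.3, 3.7, 3.5]
opening: 0.212
```

apply_moves --motion '[[1,[0.0002,0.003,-0.0007],[0,0,0]],[1,[0.0002,0.002,-0.0005],[0,0,0]],[1,[0.0,0.002,0],[0,0,0]],[1,[0.0,0.001,0],[0,0,0]]]'

```text
time_s: 37.2
position: [0.5878, 0.1543, 0.2908]
tool_rot: [-179.7, 0.3, 176.3]
force: [-2.8, 0.0, 5.3]
opening: 0.208
```

apply_moves --motion '[[0.5,[0,0,0],[0,0,0]],[0.2,[0,0,0],[0,0,0]],[0,[0,0,0],[0,0,0]],[-0.3,[0,0,0],[0,0,0]],[-0.3,[0,0,0],[0,0,0]],[-0.3,[0,0,0],[0,0,0]],[-0.3,[0,0,0.02],[0,0,0]],[-0.3,[0,0,0.03],[0,0,0]],[-0.3,[0,0,0.03],[0,0,0]],[-0.5,[0,0,0.02],[0,0,0]]]'

```text
time_s: 38.2
position: [0.5848, 0.1502, 0.3836]
tool_rot: [-179.1, -0.5, 176.3]
force: [-0.3, -0.2, 0.8]
opening: 0.719
```

apply_moves --motion '[[-1,[0,-0.04,0],[0,0,0]],[-1,[0.0,-0.05,0],[0,0,0]],[-1,[0.0,-0.05,0],[0,0,0]],[-1,[0.0,-0.05,0],[0,0,0]],[-1,[0,-0.05,-0.02],[0,0,0]],[-1,[0,-0.05,-0.02],[0,0,0]],[-1,[0,-0.04,-0.02],[0,0,0]],[-1,[0,0,0],[0,0,0]]]'

```text
time_s: 39.0
position: [0.5857, -0.179, 0.3328]
tool_rot: [-179.1, 0.4, 176.7]
force: [-0.9, 0.7, -0.9]
opening: 0.998
```

```bash
python3 - <<'E'
from t import *
st=status.state(); print(st['position'],st['tool_rot'],st['joints'].round(0))
s=snapshot("top"); tins(s); cv2.imwrite('pics/t5.png',cv2.resize(s['image'][90:290,100:400],(800,533),interpolation=cv2.INTER_CUBIC))
W=cloud(s); hsv=cv2.cvtColor(s['image'],cv2.COLOR_BGR2HSV)
m=np.zeros((420,560),bool); m[140:200,200:222]=(hsv[140:200,200:222,2]<70)&(W[140:200,200:222,2]>.28)
P=W[m]; print('sleeve',m.sum(),np.nanpercentile(P,[2,50,98],axis=0).round(4))
E
```

```text
[ 0.58569089 -0.17897705  0.3328299 ] [-179.12330777    0.39131223  176.69788193] [ -19.    6.   93.   -1.   81. -105.]
copper [284, 143, 21, 21, 325] r 10.3 z 0.075 [ 0.6589 -0.0322] at .076: [ 0.6563 -0.032 ]
brass [279, 208, 20, 20, 309] r 10.0 z 0.075 [ 0.4841 -0.0183] at .076: [ 0.4835 -0.0183]
sleeve 300 [[0.5385 0.1432 0.3042]
 [0.5828 0.1525 0.313 ]
 [0.6242 0.1641 0.3183]]
```

View pics/t5.png

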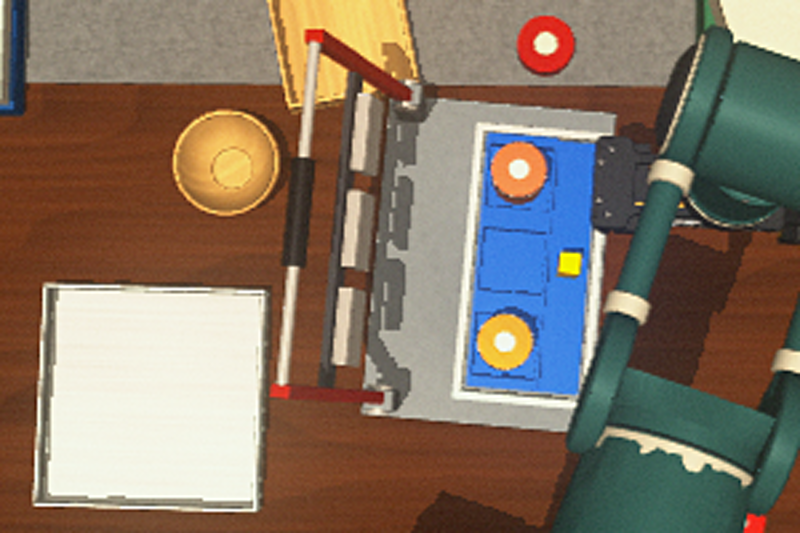

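apply_moves --motion '[[-1,[-0.02,0.032,-0.02],[0.9,0.4,-1.2]],[-1,[-0.02,0.032,-0.03],[0,0,0]],[-1,[-0.02,0.032,-0.03],[0,0,0]],[-1,[-0.02,0.032,-0.03],[0,0,0]],[-1,[-0.018,0.032,-0.03],[0,0,0]],[-1,[0,0,-0.03],[0,0,0]],[-1,[0,0,0],[0,0,0]]]' --squeeze 40

```text
time_s: 39.75
position: [0.4873, -0.0061, 0.1675]
tool_rot: [179.8, 0.9, 175.7]
force: [-0.3, -0.4, -0.5]
opening: 1.001
```

apply_moves --motion '[[-1,[0,-0.012,0],[-0.2,0.9,-0.2]],[-1,[0,0,-0.03],[0,0,0]],[-1,[0,0,-0.025],[0,0,0]],[-1,[0,0,-0.01],[0,0,0]],[-1,[0,0,0],[0,0,0]]]'

```text
time_s: 40.25
position: [0.4974, -0.0206, 0.1126]
tool_rot: [-179.9, 0.9, 175.5]
force: [0.0, 0.9, 0.1]
opening: 1.002
```

apply_moves --motion '[[-1,[-0.0095,0.002,0],[0,0.8,0]],[-1,[-0.001,0,-0.015],[0,0,0]],[-1,[-0.001,0,-0.015],[0,0,0]],[-1,[-0.001,0,-0.01],[0,0,0]],[-1,[0,0,0],[0,0,0]]]'

```text
time_s: 40.75
position: [0.4889, -0.0199, 0.0763]
tool_rot: [-179.8, 0.6, 175.5]
force: [0.4, -0.1, -0.5]
opening: 1.001
```

apply_moves --motion '[[-1,[-0.001,0.001,-0.012],[0,0.4,0]],[-1,[-0.001,0,-0.01],[0,0,0]],[-1,[0,0,-0.005],[0,0,0]],[-1,[0,0,0],[0,0,0]]]'

```text
time_s: 41.15
position: [0.4871, -0.0188, 0.0475]
tool_rot: [-179.7, 0.2, 175.5]
force: [0.2, -0.3, 0.1]
opening: 1.0
```

apply_moves --motion '[[0,[0,0,0],[0,0,0]],[1,[0,0,0],[0,0,0]],[1,[0,0,0],[0,0,0]],[1,[0,0,0],[0,0,0]],[1,[0,0,0],[0,0,0]],[1,[0,0,0],[0,0,0]],[1,[0,0,0],[0,0,0]],[1,[0,0,0],[0,0,0]]]'

```text
time_s: 41.95
position: [0.4877, -0.0189, 0.0482]
tool_rot: [-179.7, 0.3, 175.5]
force: [-0.2, -0.4, -0.3]
opening: 0.624
```

apply_moves --motion '[[1,[0,0,0.02],[0,0,0]],[1,[0,0,0.04],[0,0,0]],[1,[0,0,0.05],[0,0,0]],[1,[0,-0.02,0.05],[0,0,0]],[1,[0,-0.02,0.05],[0,0,0]],[1,[0,0,0.05],[0,0,0]],[1,[0,0,0.05],[0,0,0]],[1,[0,0,0.04],[0,0,0]],[1,[0,0,0.01],[0,0,0]]]'

```text
time_s: 42.85
position: [0.4777, -0.0568, 0.4069]
tool_rot: [-179.7, -0.4, 175.5]
force: [1.0, 0.2, -1.3]
opening: 0.627
```

apply_moves --motion '[[1,[-0.005,0.04,0],[0,0,0]],[1,[-0.005,0.046,0],[0,0,0]],[1,[-0.005,0.046,0],[0,0,0]],[1,[-0.005,0.046,0],[0,0,0]],[1,[-0.005,0.046,0],[0,0,0]],[1,[-0.005,0.046,0],[0,0,0]],[1,[-0.005,0.046,0],[0,0,0]],[1,[-0.005,0.046,0],[0,0,0]],[1,[-0.005,0.046,0],[0,0,0]],[1,[-0.002,0.035,0],[0,0,0]]]'

```text
time_s: 43.85
position: [0.4233, 0.3958, 0.3919]
tool_rot: [-179.0, -1.1, 174.9]
force: [1.2, -0.9, -1.7]
opening: 0.628
```

apply_moves --motion '[[1,[0,0,0],[0,0,0]],[1,[0,0,-0.03],[0,0,0]],[1,[0,0,-0.03],[0,0,0]]]'

```text
time_s: 44.15
position: [0.422, 0.4013, 0.3282]
tool_rot: [-179.0, -1.1, 175.3]
force: [0.4, -0.2, -1.7]
opening: 0.625
```

apply_moves --motion '[[1,[0.005,0,-0.03],[0.7,-1.2,0.2]],[1,[0,0,-0.04],[0,0,0]],[1,[0,0,-0.04],[0,0,0]],[1,[0,0,-0.04],[0,0,0]],[1,[0,0,-0.03],[0,0,0]],[1,[0,0,-0.015],[0,0,0]],[1,[0,0,0],[0,0,0]]]'

```text
time_s: 44.85
position: [0.4186, 0.3882, 0.1098]
tool_rot: [-178.7, -0.8, 175.5]
force: [-0.1, -0.7, -1.1]
opening: 0.625
```

apply_moves --motion '[[1,[0.01,0.012,0],[1,-1,0]],[1,[0,0.001,-0.015],[0.2,-0.1,0]],[1,[0,0.001,-0.012],[0,0,0]],[1,[0,0.001,-0.01],[0,0,0]],[1,[0,0,-0.007],[0,0,0]],[1,[0,0,0],[0,0,0]]]'

```text
time_s: 45.45
position: [0.4334, 0.4062, 0.0675]
tool_rot: [179.6, 0.6, 175.4]
force: [-0.7, 0.5, -1.3]
opening: 0.627
```

apply_moves --motion '[[1,[-0.002,-0.012,-0.008],[-0.3,0.5,0]],[1,[0,0,-0.008],[0,0,0]],[1,[0,0,-0.006],[0,0,0]],[1,[0,0,0],[0,0,0]]]'

```text
time_s: 45.85
position: [0.4319, 0.3935, 0.0448]
tool_rot: [179.9, 0.2, 175.4]
force: [-0.7, -0.0, -1.4]
opening: 0.623
```

apply_moves --motion '[[1,[0,0,-0.004],[0,0,0]],[1,[0,0,-0.003],[0,0,0]],[1,[0,0,-0.001],[0,0,0]],[1,[0,0,0],[0,0,0]]]'

```text
time_s: 46.25
position: [0.4322, 0.3939, 0.0363]
tool_rot: [179.8, 0.2, 175.4]
force: [0.0, 0.3, -0.6]
opening: 0.625
```

apply_moves --motion '[[1,[0,0,-0.001],[0,0,0]],[0.2,[0,0,0],[0,0,0]],[-0.3,[0,0,0],[0,0,0]],[-0.7,[0,0,0],[0,0,0]],[-0.7,[0,0,0],[0,0,0]],[-0.7,[0,0,0],[0,0,0]],[-0.7,[0,0,0.02],[0,0,0]],[-0.7,[0,0,0.03],[0,0,0]],[-1,[0,0,0.04],[0,0,0]],[-1,[0,0,0.04],[0,0,0]]]'

```text
time_s: 47.25
position: [0.4282, 0.3906, 0.163]
tool_rot: [-179.6, -0.3, 175.4]
force: [0.1, 0.3, 0.5]
opening: 0.988
```

apply_moves --motion '[[-1,[0,0,0.05],[0,0,0]],[-1,[0,0,0.05],[0,0,0]],[-1,[0,0,0.05],[0,0,0]],[-1,[0,0,0.05],[0,0,0]],[-1,[0,0,0.04],[0,0,0]],[-1,[0.02,-0.04,0],[0,0,0]],[-1,[0.02,-0.045,0],[0,0,0]],[-1,[0.02,-0.045,0],[0,0,0]],[-1,[0.02,-0.045,0],[0,0,0]],[-1,[0.02,-0.045,0],[0,0,0]]]'

```text
time_s: 48.25
position: [0.5276, 0.1701, 0.42]
tool_rot: [179.6, 0.6, 176.2]
force: [0.8, -1.0, 0.0]
opening: 0.999
```

apply_moves --motion '[[-1,[0.025,-0.045,0],[0,0,0]],[-1,[0.025,-0.045,0],[0,0,0]],[-1,[0.025,-0.045,0],[0,0,0]],[-1,[0.025,-0.045,0],[0,0,0]],[-1,[0.025,-0.045,0],[0,0,0]],[-1,[0,0,0],[0,0,0]]]'

```text
time_s: 48.85
position: [0.6485, -0.0554, 0.4192]
tool_rot: [179.6, 0.7, 175.8]
force: [0.2, 0.3, -0.5]
opening: 1.004
```

```bash
python3 - <<'E'
from t import *
st=status.state(); print(st['position'],st['tool_rot'],st['joints'].round(0))
s=snapshot("top"); tins(s)
E
```

```text
[ 0.6485305  -0.05539544  0.41924273] [179.62577959   0.66276957 175.81443013] [ -7.   9.  81.   0.  90. -93.]
copper [284, 143, 21, 21, 326] r 10.3 z 0.075 [ 0.6589 -0.0322] at .076: [ 0.6563 -0.032 ]
brass [125, 228, 20, 20, 313] r 10.0 z 0.063 [0.4279 0.3951] at .076: [0.4279 0.3904]
```

apply_moves --motion '[[-1,[0.01,0.022,-0.02],[-0.4,0.7,-0.3]],[-1,[-0.001,0,-0.04],[0,0,0]],[-1,[-0.001,0,-0.04],[0,0,0]],[-1,[-0.001,0,-0.04],[0,0,0]],[-1,[-0.001,0,-0.04],[0,0,0]],[-1,[-0.001,0,-0.04],[0,0,0]],[-1,[-0.001,0,-0.02],[0,0,0]],[-1,[0,0,0],[0,0,0]]]'

```text
time_s: 49.7
position: [0.6469, -0.0199, 0.1766]
tool_rot: [179.7, 0.3, 175.9]
force: [-0.6, 0.8, 0.1]
opening: 0.998
```

apply_moves --motion '[[-1,[0.013,-0.012,0],[-0.3,0.3,-0.5]],[-1,[0,-0.001,-0.03],[0,0,0]],[-1,[0,0,-0.03],[0,0,0]],[-1,[0,0,-0.01],[0,0,0]],[-1,[0,0,0],[0,0,0]]]'

```text
time_s: 50.2
position: [0.6691, -0.0325, 0.116]
tool_rot: [-179.9, 1.0, 175.5]
force: [-0.6, -0.1, 0.7]
opening: 1.004
```

apply_moves --motion '[[-1,[-0.008,0.0005,0],[0,1.0,0]],[-1,[0,0,-0.02],[0,0,0]],[-1,[-0.001,0,-0.012],[0,0,0]],[-1,[0,0,-0.006],[0,0,0]],[-1,[0,0,0],[0,0,0]]]'

```text
time_s: 50.7
position: [0.6654, -0.0327, 0.0869]
tool_rot: [-179.8, 0.6, 175.5]
force: [-1.0, -0.4, -0.1]
opening: 1.006
```

apply_moves --motion '[[-1,[-0.003,0,-0.012],[0,0.5,0]],[-1,[-0.001,0,-0.012],[0,0,0]],[-1,[-0.001,0,-0.008],[0,0,0]],[-1,[0,0,-0.004],[0,0,0]],[-1,[0,0,0],[0,0,0]]]'

```text
time_s: 51.2
position: [0.6605, -0.0327, 0.0493]
tool_rot: [-179.8, 0.2, 175.5]
force: [-0.8, -0.0, 0.2]
opening: 1.006
```

apply_moves --motion '[[0,[0,0,-0.001],[0,0,0]],[1,[0,0,0],[0,0,0]],[1,[0,0,0],[0,0,0]],[1,[0,0,0],[0,0,0]],[1,[0,0,0],[0,0,0]],[1,[0,0,0],[0,0,0]],[1,[0,0,0],[0,0,0]],[1,[0,0,0],[0,0,0]]]'

```text
time_s: 52.0
position: [0.6609, -0.0327, 0.0488]
tool_rot: [-179.8, 0.2, 175.5]
force: [-0.6, 0.9, -0.8]
opening: 0.625
```

apply_moves --motion '[[1,[0,0,0.02],[0,0,0]],[1,[0,0,0.04],[0,0,0]],[1,[0,0,0.05],[0,0,0]],[1,[0,-0.02,0.05],[0,0,0]],[1,[0,-0.01,0.05],[0,0,0]],[1,[-0.01,0,0.05],[0,0,0]],[1,[-0.02,0,0.05],[0,0,0]],[1,[-0.02,0,0.04],[0,0,0]],[1,[-0.02,0,0.02],[0,0,0]]]'

```text
time_s: 52.9
position: [0.5832, -0.0618, 0.4127]
tool_rot: [-179.7, -0.7, 175.6]
force: [0.0, 1.0, -0.9]
opening: 0.625
```

apply_moves --motion '[[1,[-0.015,0.035,0],[0,0,0]],[1,[-0.017,0.039,0.002],[0,0,0]],[1,[-0.017,0.039,0.002],[0,0,0]],[1,[-0.017,0.039,0.002],[0,0,0]],[1,[-0.017,0.039,0.002],[0,0,0]],[1,[-0.017,0.039,0.002],[0,0,0]],[1,[-0.017,0.039,0.002],[0,0,0]],[1,[-0.017,0.039,0],[0,0,0]],[1,[-0.015,0.035,0],[0,0,0]],[1,[0,0,0],[0,0,0]]]'

```text
time_s: 53.9
position: [0.4245, 0.29, 0.4335]
tool_rot: [-179.9, 0.1, 175.2]
force: [0.7, -1.1, -1.9]
opening: 0.624
```

apply_moves --motion '[[1,[-0.025,0.022,-0.01],[0,0,0.3]],[1,[-0.025,0.022,-0.03],[0,0,0]],[1,[0,0,-0.04],[0,0,0]],[1,[0,0,-0.04],[0,0,0]],[1,[0,0,-0.04],[0,0,0]],[1,[0,0,-0.04],[0,0,0]],[1,[0,0,-0.04],[0,0,0]],[1,[0,0,-0.03],[0,0,0]],[1,[0,0,-0.01],[0,0,0]],[1,[0,0,0],[0,0,0]]]'

```text
time_s: 54.9
position: [0.3729, 0.3301, 0.1467]
tool_rot: [-180.0, 0.6, 175.6]
force: [-0.2, 0.4, -1.7]
opening: 0.631
```

apply_moves --motion '[[1,[0.001,0.004,-0.01],[0,0.6,-0.1]],[1,[0,0,-0.025],[0,0,0]],[1,[0,0,-0.02],[0,0,0]],[1,[0,0,-0.01],[0,0,0]],[1,[0,0,0],[0,0,0]]]'

```text
time_s: 55.4
position: [0.3814, 0.3394, 0.0879]
tool_rot: [179.4, 0.6, 175.4]
force: [-0.1, 0.1, -0.8]
opening: 0.626
```

apply_moves --motion '[[1,[-0.006,-0.004,0],[-0.6,0.6,0]],[1,[-0.001,-0.001,-0.015],[0,0,0]],[1,[-0.001,0,-0.01],[0,0,0]],[1,[0,0,-0.008],[0,0,0]],[1,[0,0,0],[0,0,0]]]'

```text
time_s: 55.9
position: [0.3764, 0.3372, 0.0598]
tool_rot: [179.8, 0.4, 175.4]
force: [-0.7, -0.2, -1.0]
opening: 0.627
```

apply_moves --motion '[[1,[-0.001,-0.001,-0.008],[-0.2,0.3,0]],[1,[0,0,-0.008],[0,0,0]],[1,[0,0,-0.004],[0,0,0]],[1,[0,0,0],[0,0,0]]]'

```text
time_s: 56.3
position: [0.3759, 0.3367, 0.0391]
tool_rot: [180.0, 0.2, 175.4]
force: [0.0, 1.1, -2.6]
opening: 0.629
```

apply_moves --motion '[[1,[0,0,-0.002],[0,0,0]],[1,[0,0,-0.001],[0,0,0]],[0.2,[0,0,0],[0,0,0]],[-0.3,[0,0,0],[0,0,0]],[-0.7,[0,0,0],[0,0,0]],[-0.7,[0,0,0],[0,0,0]],[-0.7,[0,0,0],[0,0,0]],[-0.7,[0,0,0.02],[0,0,0]],[-0.7,[0,0,0.03],[0,0,0]],[-1,[0,0,0.04],[0,0,0]]]'

```text
time_s: 57.3
position: [0.3723, 0.3337, 0.1234]
tool_rot: [-179.6, -0.4, 175.4]
force: [-0.0, -0.1, -0.4]
opening: 0.918
```

apply_moves --motion '[[-1,[0,0,0.05],[0,0,0]],[-1,[0,0,0.05],[0,0,0]],[-1,[0,0,0.05],[0,0,0]],[-1,[0,0,0.05],[0,0,0]],[-1,[0,0,0.05],[0,0,0]],[-1,[0.02,-0.04,0.02],[0,0,0]],[-1,[0.02,-0.045,0],[0,0,0]],[-1,[0.02,-0.045,0],[0,0,0]],[-1,[0.02,-0.045,0],[0,0,0]],[-1,[0.02,-0.045,0],[0,0,0]]]'

```text
time_s: 58.3
position: [0.4714, 0.1121, 0.409]
tool_rot: [179.8, 0.5, 176.2]
force: [0.0, 0.7, -1.1]
opening: 1.004
```

apply_moves --motion '[[-1,[0.0,-0.045,0],[0,0,0]],[-1,[0.0,-0.045,0],[0,0,0]],[-1,[0.0,-0.045,0],[0,0,0]],[-1,[0.0,-0.045,0],[0,0,0]],[-1,[0.0,-0.045,0],[0,0,0]],[-1,[0.0,-0.045,0],[0,0,0]],[-1,[0.0,-0.045,0],[0,0,0]],[-1,[0,0,0],[0,0,0]]]'

```text
time_s: 59.1
position: [0.4699, -0.221, 0.4079]
tool_rot: [179.9, 0.6, 175.8]
force: [-0.2, 0.3, -0.5]
opening: 1.0
```

```bash
python3 - <<'E'
from t import *
st=status.state(); print(st['time_s'],st['position'],st['tool_rot'],st['force'])
s=snapshot("top"); tins(s); cv2.imwrite('pics/t6.png',s['image'])
W=cloud(s); hsv=cv2.cvtColor(s['image'],cv2.COLOR_BGR2HSV)
m=np.zeros((420,560),bool); m[140:200,200:222]=(hsv[140:200,200:222,2]<70)&(W[140:200,200:222,2]>.28)
print('sleeve',m.sum(),np.nanpercentile(W[m],[2,50,98],axis=0).round(4))
m=blob(s,(100,120,60),(125,255,255),(262,125,335,252)); rr=cv2.minAreaRect(np.argwhere(m>0)[:,::-1].astype(np.float32)); print(onplane(s,*rr[0],.032),rr)
E
```

```text
59.1 [ 0.46987418 -0.22101086  0.40788356] [179.93486326   0.63567806 175.83479184] [-0.18414226  0.31904314 -0.53704001]
copper [146, 249, 21, 20, 333] r 10.3 z 0.063 [0.3726 0.3373] at .076: [0.3732 0.3333]
brass [125, 228, 20, 20, 311] r 10.0 z 0.063 [0.4279 0.3951] at .076: [0.4279 0.3904]
sleeve 298 [[0.5384 0.1431 0.3038]
 [0.5832 0.1525 0.3134]
 [0.624  0.164  0.3182]]
[ 0.56613495 -0.04698494  0.032     ] ((299.2586669921875, 188.3965606689453), (42.10406494140625, 95.41925811767578), 4.763641834259033)
```

View pics/t6.png

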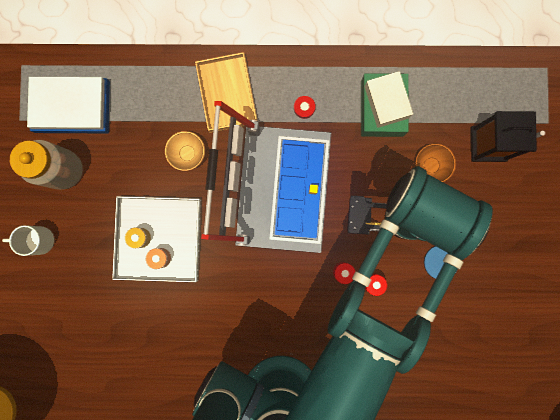

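The final picture shows both tins upright in the pan at (135,237) and (156,258). The insert is seated, the arm is open, and the bowls, coaster and red look-alikes haven't moved.

```bash
python3 -c "
from rig import workorder; print(workorder.finish_job())"
```

```text
the job is handed in; nothing more can be done
None
```

The job is done and handed in at about 59 s of the 210 s allowed; it reported no verdict.

- **Insert:** I lifted it, turned it half round and seated it flat, with the pockets on the hinge side. Its centre is about 2 mm from the centre of the recess.
- **Tins:** Only two were there, copper (tin1) and brass (tin2); I found no green one in any picture. I stood each in an outer pocket.
- **Press:** My first hold crept upward as the spring pushed back. I pulled the arm down again and held it at about 16–17 N (q about 1.89) for roughly 1.5 s. I then eased it up over about 5 s and let go only at fully open.
- **Pan:** Both tins were then moved into it.

The last top picture shows:
- Both tins stand upright in the pan with their lid tops at 63–64 mm, as expected for a 60 mm tin on a 4 mm floor.
- The press arm's sleeve is where it was at the start, and the insert has not shifted.
- The bowls, coaster and red look-alikes are in place, judged by eye.

The top camera read x about 4 mm lower than the wrist camera. I corrected for that when placing things.

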